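# Sort two tagged housings into keyed pass and reject nests by feel

## Robot

A 7-joint arm with a two-finger parallel gripper is mounted at the origin on a cart in front of the work surface, level with it; the furniture and walls round the work are solid. World frame = base frame: x ahead of the robot, y to its left, z up, the work surface at z = 0. Lengths are in m, angles in rad, forces in N, time in s.
With the tool pointing down it reaches from about 0.425 to 0.95 m from the base axis. Payload 16.7 kg.
Tool frame: the origin (TCP) lies at the very end of the fingers, on their centre line; the grasp point (between the pads) lies r.tcp_to_grasp behind it (r.tcp_to_grasp is the distance from the TCP to the grasp point, in m); z points along the fingers, y is the line along which they close (so a half turn about z gives the same grasp; the last joint's range is limited). The gripper opens to 94 mm and grips with 3 to 60 N. Pads are 16 mm wide; open, the fingers measure 119 mm over their backs; the gripper's body (75 mm by 177 mm) begins 78 mm behind the grasp point.
Start: joints at [-1.361, 0.426, 0.074, 1.606, -0.034, 1.111, -0.067], TCP at [0.238, 0.632, 0.205] pointing down, gripper open.
Joint ranges: [-2.85, 2.85], [-0.5, 2.14], [-1.23, 1.37], [0.21, 2.46], [-1.02, 4.16], [0.16, 2.05], [-2.73, 2.73]. Speed limits (rad/s): [1.89, 1.89, 2.39, 2.39, 3.01, 3.01, 3.01].

## Interface

Orientations are given as a rotation vector (axis times angle).
In Python, from bench import r gives the robot as it stands. The module is installed in compiled form; this text tells all that it offers.
- The arm moves only by the shell command python3 -m crank 'ROWS' [FORCE]. ROWS is JSON, a list of rows, each an object of numbers: "tx", "ty", "tz": the shift along the tool's x, y, z normalised to -1 to 1, where 1 is 0.15 m; "wx", "wy", "wz": the turn, a rotation vector about the tool's x, y, z normalised to -1 to 1, where 1 is pi/2 rad; "grip": the closure, from 0 (fully open) to 1 (shut). A call has 1 to 8 rows; each row shifts and turns the commanded pose from where the row before left it, along the tool's axes as they then stand; what a row does not reach is not made up. A row lasts 1/12 s, in which the tool goes at most 41.7 mm and 7.16 degrees, less where a joint would pass 70% of its speed; a pose out of reach is approached as far as the arm can. A call with a number of a shift or a turn outside -1 to 1 is refused whole. A call with a gripper value outside its range is refused whole. The fingers move at their own pace and stop on an object; FORCE is the grip in N (left out, the last holds). Time passes only in rows, so rows that do not move let the fingers close. It gives the time, the measured TCP pose, the force, the opening and the grip force at its end, in the units of the state.
- r.read_state(): the state, without advancing time (a new reading comes with each control period).
- r.grab_frame(name): name is "scene" or "top" or "wrist"; returns a dict with "image" (420x560x3 uint8, red, green, blue), "camera_matrix" (3x3 intrinsics, pixels), "dist_coeffs" ([k1, k2, p1, p2, k3] as OpenCV has them; the pictures are not rectified), "view" (4x4, takes a point from world to camera coordinates). Camera axes: x right, y down, z forward; pixel columns grow to the right and rows downward; lengths in m; the calibration is good to about 2 mm. A picture is of the moment at which its call begins. There is no depth.
- r.hand_in(): hands the job in; it is judged then, once.
Trained networks look in the newest picture that a camera, given by its name, has taken for a name from the list of things; names that differ only in an ending like _2 or _b are one class to them, and where a whole thing is asked for, a point or a joint stands for the part that bears it (a point fixed in the world has none). Each returns a list of dicts, best first, with "conf" (0 to 1); they miss things now and then, are a little off and sometimes report something else, mostly with a low value. They report only what shows in the picture. A call takes as long as a camera call.
- r.masks_of(name, camera): "mask" (420x560 bool, what is visible of it).
- r.pinpoint(name, camera): "position" ([x, y, z] in m, in world coordinates, good to about 4 mm: a listed point, or the origin of a listed thing).
The state is a dict: "time": time; "qpos": joint angles; "joint_velocities": joint speeds; "tau": joint torques, N m; "tool_pos": TCP position; "orientation": TCP orientation; "contact_force": force on the tool from outside, world axes, zero at the start; "torque": the same for the moment, N m; "grip_width": finger opening in m; "finger_force": force on a finger pad.
Only numpy, scipy, OpenCV 4.12 (cv2) and the standard library are available. Lean on these libraries where they do the work, as an engineer would, in place of code of your own. Each camera call takes 0.05 s, during which the arm holds its last target. There are 200 camera calls.

## Task

Sort the two inspected housings on the bench: the one with the round tag has passed and goes into the nest marked with a round disc, the one with the bar tag is rejected and goes into the nest marked with a bar. Each must lie fully down, flush on the floor of its nest, and be let go; it fits only one way round, with the groove under it over the nest's rigid key, and the key beside it that looks the same is sprung, so feel which is which and turn the housing half round if it stands proud. Leave the tin, the pliers and the spanner where they are.

Things in the scene. Friction and masses are not known exactly. Their poses are not given: they have to be found in the camera images.
- housing_round: aluminium housing, 80 (x) x 36 (y) x 40 mm high, 0.2 to 0.42 kg, upright; origin: centre of its underside. Flat underside but for a groove 18 mm wide, 10 mm high, right across it in y at x = +22 mm (a notch at the foot of both long sides). Dark plug, 12 mm across, 7 mm high, on top at x = +21 mm. Raised tag on top at x = -12 mm: a disc 20 mm across, 3 mm high.
- housing_bar: aluminium housing, 80 (x) x 36 (y) x 40 mm high, 0.2 to 0.42 kg, upright; origin: centre of its underside. Flat underside but for a groove 18 mm wide, 10 mm high, right across it in y at x = +22 mm (a notch at the foot of both long sides). Dark plug, 12 mm across, 7 mm high, on top at x = +21 mm. Raised tag on top at x = -12 mm: a bar 28 (y) x 8 mm, 3 mm high.
- nest_pass_floor (a point): floor centre of the pass nest; x along the nest, z up. Fixed sheet-metal pocket, inside 87 (x) x 40 (y) mm, straight walls 8 mm high, flared lips above, to 15 mm over the floor (24 mm over the bench at most). Two look-alike keys on the floor, 10 (x) x 24 (y) x 8 mm high, at x = +22 and -22 mm: see the fixture. Raised plaque outside it at x = -61 mm: a disc 20 mm across.
- nest_reject_floor (a point): floor centre of the reject nest; x along the nest, z up. Fixed sheet-metal pocket, inside 87 (x) x 40 (y) mm, straight walls 8 mm high, flared lips above, to 15 mm over the floor (24 mm over the bench at most). Two look-alike keys on the floor, 10 (x) x 24 (y) x 8 mm high, at x = +22 and -22 mm: see the fixture. Raised plaque outside it at x = -61 mm: a bar 28 (y) x 8 mm.
- fixture: grey base plate 150 x 140 x 8 mm, fixed, origin: underside centre; both nests on it, 76 mm apart in y, either order. Of the two keys in a nest one is rigid, the other a plunger that sinks flush under 1 N; which is which varies, can only be felt. With its groove over the rigid key a housing lies flush (its weight sinks the plunger); else that end stays 8 mm up. Tall bins to its left and behind.
- tin: bystander: round yellow grease tin, 62 mm across, 50 mm high; origin at the centre of its underside. Leave alone.
- pliers: bystander: small pliers with red arms, 152 mm long (y) and 12 mm high, lying flat; origin under the centre. Leave alone.
- spanner: bystander: plain open-ended spanner, 123 mm long (y) and 6 mm high, lying flat; origin under the centre. Leave alone.

How it is judged:
By the outcome, as a careful person would: the job done as asked, in the order asked, and still so for the second after the job is handed in, with the robot touching nothing.
It also fails if it takes over 67 s, if anything falls off the work surface, if the arm or the gripper's body presses on something with over 40 N, if the wrist force passes 120 N, or if a joint passes its speed limit or range.

## Working session

There is one attempt and no reset: what is moved stays moved. The work goes in short steps, Python scripts to look and compute and a shell command to move; the robot and the scene stay as the last step left them, time stands still between calls to the robot, and variables do not carry over. Pictures are saved under pics/ and viewed, at most 10 in all, crops included, and the job is handed in when it is done.

```bash
mkdir -p pics; python3 - <<'E'
from bench import r
import cv2,numpy as np
s=r.read_state();print({k:np.round(v,3).tolist() for k,v in s.items()},r.tcp_to_grasp)
ims=[]
for c in ["scene","top"]:
    f=r.grab_frame(c);cv2.imwrite(f"pics/{c}0.png",f["image"][:,:,::-1])
    print(c,np.round(f["camera_matrix"],1).tolist(),np.round(f["dist_coeffs"],3).tolist(),np.round(f["view"],3).tolist())
    for n in ["housing_round","housing_bar","nest_pass_floor","nest_reject_floor","fixture","tin","pliers","spanner"]:
        print(c,n,[(round(d["conf"],2),np.round(d["position"],3).tolist()) for d in r.pinpoint(n,c)[:3]])
E
```

```text
{'time': 0.0, 'qpos': [-1.36, 0.427, 0.074, 1.607, -0.034, 1.111, -0.067], 'joint_velocities': [0.001, 0.001, 0.001, 0.0, 0.001, -0.0, -0.0], 'tau': [0.0, -93.582, 3.667, -45.417, -0.049, 0.021, 0.0], 'tool_pos': [0.238, 0.631, 0.205], 'orientation': [-0.562, -3.091, 0.002], 'contact_force': [-0.618, 0.762, 0.252], 'torque': [0.044, -0.024, -0.01], 'finger_force': 0.0, 'grip_width': 0.094} 0.0188
scene [[429.8, 0.0, 278.4], [0.0, 429.8, 214.4], [0.0, 0.0, 1.0]] [0.022, 0.0, 0.0, 0.0, 0.0] [[-0.85, -0.527, 0.01, 0.279], [-0.317, 0.496, -0.808, 0.403], [0.421, -0.69, -0.589, 0.406], [0.0, 0.0, 0.0, 1.0]]
scene housing_round [(0.83, [0.556, -0.386, 0.0])]
scene housing_bar [(0.97, [0.446, -0.396, 0.003])]
scene nest_pass_floor [(0.72, [0.558, -0.533, -0.001]), (0.65, [0.506, -0.272, 0.008])]
scene nest_reject_floor []
scene fixture [(0.7, [0.515, -0.236, 0.001])]
scene tin [(0.74, [0.675, -0.366, 0.001]), (0.24, [0.515, -0.238, 0.004])]
scene pliers [(0.61, [0.436, -0.513, -0.002])]
scene spanner [(0.53, [0.516, -0.234, 0.003])]
top [[398.3, 0.0, 281.6], [0.0, 398.3, 209.5], [0.0, 0.0, 1.0]] [0.021, 0.0, 0.0, 0.0, 0.0] [[-0.13, -0.992, -0.003, -0.288], [-0.969, 0.128, -0.213, 0.567], [0.211, -0.025, -0.977, 0.772], [0.0, 0.0, 0.0, 1.0]]
top housing_round [(0.95, [0.561, -0.383, -0.001])]
top housing_bar [(0.89, [0.445, -0.399, -0.004])]
top nest_pass_floor [(0.85, [0.511, -0.273, 0.007]), (0.65, [0.516, -0.237, -0.002])]
top nest_reject_floor [(0.64, [0.521, -0.197, 0.008]), (0.38, [0.516, -0.234, -0.001])]
top fixture [(0.67, [0.516, -0.234, 0.0]), (0.66, [0.443, -0.403, 0.001])]
top tin [(0.65, [0.671, -0.367, -0.002])]
top pliers []
top spanner [(0.62, [0.558, -0.535, -0.005])]
```

View pics/scene0.png

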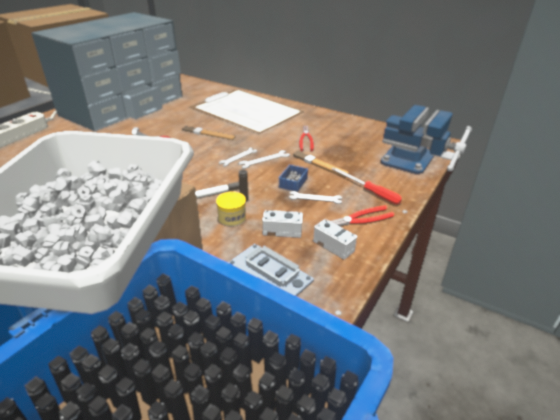

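View pics/top0.png

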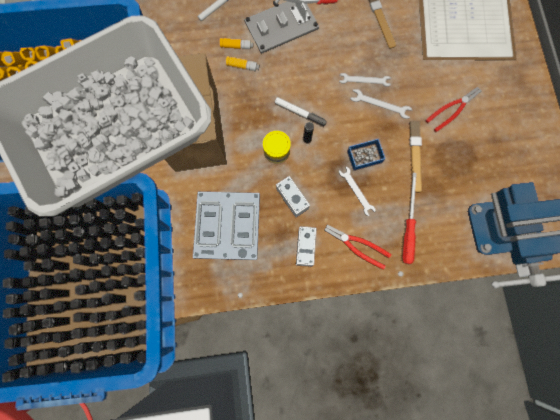

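The scene view shows the fixture at about (272,268), with the housings at (283,222) and (336,238) and the tin at (231,208). In the top view the fixture is at (227,225), the housings at (293,195) and (306,246), and tall bins stand to its left. Next I'll zoom in.

```bash
cat > h.py <<'E'
import numpy as np,cv2
from bench import r
def ray(f,px):
    u=cv2.undistortPoints(np.float64(px).reshape(-1,1,2),f["camera_matrix"],f["dist_coeffs"]).reshape(-1,2)
    V=np.array(f["view"]);R,t=V[:3,:3],V[:3,3]
    return -R.T@t,np.c_[u,np.ones(len(u))]@R
def at_z(f,px,z):
    c,d=ray(f,px);return c+d*((z-c[2])/d[:,2:])
def tri(f1,p1,f2,p2):
    c1,d1=ray(f1,p1);c2,d2=ray(f2,p2);out=[]
    for a,b in zip(d1,d2):
        k=np.linalg.lstsq(np.c_[a,-b],c2-c1,rcond=None)[0];A=c1+a*k[0];B=c2+b*k[1]
        out.append(np.r_[(A+B)/2,np.linalg.norm(A-B)])
    return np.array(out)
def proj(f,P):
    V=np.array(f["view"]);return cv2.projectPoints(np.float64(P).reshape(-1,1,3),cv2.Rodrigues(V[:3,:3])[0],V[:3,3],f["camera_matrix"],f["dist_coeffs"])[0].reshape(-1,2)
E
python3 - <<'E'
from h import *
S=r.grab_frame("scene");T=r.grab_frame("top")
a=cv2.resize(T["image"][170:290,180:340],None,fx=4.9,fy=4.9,interpolation=cv2.INTER_CUBIC)
b=cv2.resize(S["image"][190:310,220:380],None,fx=4.9,fy=4.9,interpolation=cv2.INTER_CUBIC)
cv2.imwrite("pics/a.png",a[:,:,::-1]);cv2.imwrite("pics/b.png",b[:,:,::-1])
# bins: white front-right corner, blue rim corners
print(tri(T,[[208,108],[158,185],[165,375],[135,22]],S,[[190,150],[175,248],[388,375],[65,135]]).round(3))
for n in ["housing_round","housing_bar"]:
  for c,f in(("top",T),("scene",S)):
    m=r.masks_of(n,c)
    if m: 
      ys,xs=np.nonzero(m[0]["mask"]);print(n,c,m[0]["conf"],xs.mean(),ys.mean(),cv2.minAreaRect(np.float32(np.c_[xs,ys])))
E
```

```text
[[ 0.68  -0.255  0.219  0.022]
 [ 0.593 -0.124  0.125  0.004]
 [ 0.239 -0.107  0.098  0.001]
 [ 0.849 -0.145  0.246  0.017]]
housing_round top 0.88 292.08720930232556 196.48837209302326 ((292.0, 196.5), (38.551666259765625, 18.30510711669922), 56.3099365234375)
housing_round scene 0.91 282.252972972973 222.9772972972973 ((282.0101623535156, 223.3578643798828), (39.11463165283203, 25.078962326049805), 4.085616588592529)
housing_bar top 0.69 305.5814307458143 246.58143074581432 ((305.1681823730469, 246.4779052734375), (18.35924530029297, 37.915828704833984), 3.814074993133545)
housing_bar scene 0.59 334.6926147704591 238.48403193612774 ((333.9000244140625, 238.7000274658203), (45.16857147216797, 25.491174697875977), 26.56505012512207)
```

View pics/a.png

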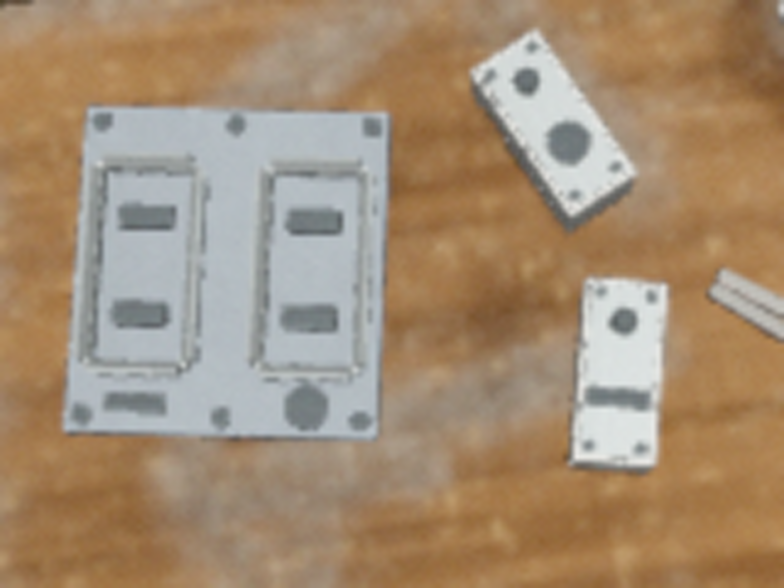

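View pics/b.png

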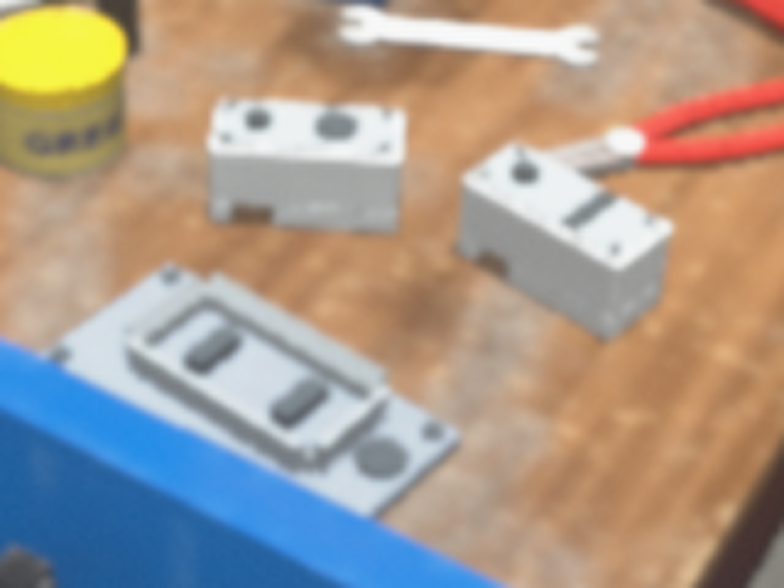

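Zoomed, the top view shows the pass nest (round plaque) on the right of the fixture and the reject nest (bar plaque) on the left by the blue bin. The round housing is upper right and turned about 35°, and the bar housing is below it. Both have their plug end away from the robot. Next I'll triangulate the features.

```bash
python3 - <<'E'
from h import *
S=r.grab_frame("scene");T=r.grab_frame("top")
a=lambda L:(np.array(L)+.5)/4.9-.5+[180,170]
b=lambda L:(np.array(L)+.5)/4.9-.5+[220,190]
names="Rplug Rdisc Bplug Bbar passkey+ passkey- passplaque Rc_top Rc_left/ Rc_right Bc_far_left Bc_far_right Bc_nearright".split()
ta=[[526,80],[570,143],[624,320],[618,397],[314,221],[309,319],[306,407],[535,30],[472,72],[635,168],[585,280],[667,284],[657,462]]
sb=[[258,118],[336,124],[525,170],[592,210],[213,351],[300,402],[381,457],[222,100],[210,146],[405,112],[464,180],[520,146],[672,228]]
for n,p in zip(names,tri(T,a(ta),S,b(sb))):print(n,p.round(4))
R=at_z(T,a([[526,80],[570,143],[535,30],[472,72],[570,217],[635,168]]),.04)
print("R",R.round(4).tolist(),R[2:].mean(0))
B=at_z(T,a([[624,320],[618,397],[585,280],[667,284],[657,462],[572,460]]),.04)
print("B",B.round(4).tolist(),B[2:].mean(0))
N=at_z(T,a([[314,221],[309,319],[147,217],[139,315]]),.017);print("keys",N.round(4).tolist())
print("plq",at_z(T,a([[306,407],[134,403]]),.009).round(4).tolist())
print("plate",at_z(T,a([[88,106],[390,113],[380,437],[64,432]]),.008).round(4).tolist())
# blue bin right rim: outer edge in top
for z in(.09,.11,.13):print(z,at_z(T,[[160,186],[168,260],[176,330],[172,382]],z)[:,:2].round(3).tolist())
print("blue rim scene",tri(T,[[160,186],[176,330],[172,382]],S,[[172,240],[370,350],[388,375]]).round(3))
cv2.imwrite("pics/c.png",cv2.resize(T["image"][80:400,100:260],None,fx=1.8,fy=1.8)[:,:,::-1])
E
```

```text
Rplug [ 0.5787 -0.378   0.0415  0.0008]
Rdisc [ 0.5487 -0.3931  0.0405  0.0006]
Bplug [ 4.672e-01 -4.055e-01  4.200e-02  4.000e-04]
Bbar [ 0.4343 -0.3985  0.04    0.0015]
passkey+ [ 0.5344 -0.2757  0.0099  0.001 ]
passkey- [ 0.4903 -0.2686  0.011   0.0005]
passplaque [ 0.4518 -0.2627  0.0078  0.0006]
Rc_top [ 0.602  -0.3853  0.0375  0.0014]
Rc_left/ [ 5.870e-01 -3.546e-01  3.790e-02  2.000e-04]
Rc_right [ 0.5329 -0.4208  0.0367  0.0031]
Bc_far_left [ 4.874e-01 -3.915e-01  3.750e-02  3.000e-04]
Bc_far_right [ 0.4806 -0.427   0.0354  0.002 ]
Bc_nearright [ 0.4051 -0.4114  0.0347  0.0019]
R [[0.5795, -0.3779, 0.04], [0.5485, -0.3933, 0.04], [0.6019, -0.3849, 0.04], [0.5863, -0.3546, 0.04], [0.5156, -0.3887, 0.04], [0.5336, -0.42, 0.04]] [ 0.55936816 -0.38705782  0.04      ]
B [[0.4676, -0.4055, 0.04], [0.4351, -0.3982, 0.04], [0.4872, -0.3913, 0.04], [0.4808, -0.4263, 0.04], [0.4056, -0.4107, 0.04], [0.4111, -0.375, 0.04]] [ 0.44616526 -0.40082351  0.04      ]
keys [[0.5334, -0.2761, 0.017], [0.4896, -0.269, 0.017], [0.545, -0.202, 0.017], [0.5012, -0.1945, 0.017]]
plq [[0.4519, -0.2627, 0.009], [0.4636, -0.1874, 0.009]]
plate [[0.6023, -0.1786, 0.008], [0.581, -0.3155, 0.008], [0.4346, -0.2937, 0.008], [0.455, -0.1554, 0.008]]
0.09 [[0.599, -0.119], [0.447, -0.125], [0.314, -0.131], [0.224, -0.117]]
0.11 [[0.593, -0.124], [0.444, -0.13], [0.315, -0.136], [0.227, -0.123]]
0.13 [[0.587, -0.13], [0.442, -0.135], [0.316, -0.141], [0.23, -0.128]]
blue rim scene [[ 0.592 -0.127  0.136  0.017]
 [ 0.294 -0.134  0.086  0.041]
 [ 0.232 -0.115  0.09   0.017]]
```

View pics/c.png

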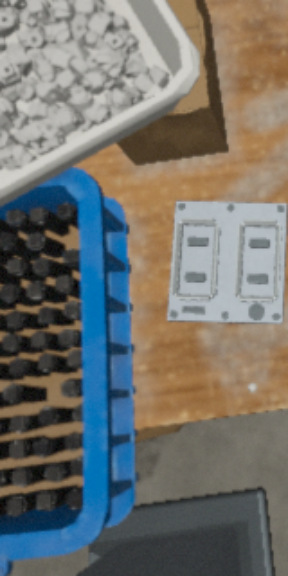

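The numbers agree: both tops are at 40 mm and the nests are about 75.5 mm apart at −9° yaw. The round housing is at (0.559, −0.387) with yaw 27°, and the bar housing at (0.446, −0.4005) with yaw −12°. The picture shows the blue bin's rim at y≈−0.125, about 0.125 high, close to the reject nest, so I'll grip the bar housing lengthwise. First I lift, then swing over the bins.

```bash
cat > go.py <<'E'
# python3 go.py x y z yaw_of_tool_y_deg : remaining shift (tool axes, units of 0.15 m; applied before turn) and turn
import sys; from h import *
from scipy.spatial.transform import Rotation as Ro
s=r.read_state();R=Ro.from_rotvec(s["orientation"]).as_matrix();p=np.array(s["tool_pos"])
yaw=np.degrees(np.arctan2(R[1,1],R[0,1]))
print("t",round(s["time"],2),"p",p.round(4),"yaw",yaw.round(2),"tilt z",R[:,2].round(4),"F",np.round(s["contact_force"],1),"q7",round(s["qpos"][6],2),"w",round(s["grip_width"],4),"ff",round(s["finger_force"],1))
for i in range(1,len(sys.argv),4):
    x,y,z,a=map(float,sys.argv[i:i+4])
    d=np.array([x,y,z])-p;yw=np.radians(a)
    G=np.c_[[np.sin(yw),-np.cos(yw),0],[np.cos(yw),np.sin(yw),0],[0,0,-1]]
    w=Ro.from_matrix(R.T@G).as_rotvec()/(np.pi/2)
    print("shift",(R.T@d/.15).round(3),"after turn",(G.T@d/.15).round(3),"turn",w.round(4),"mm",(np.linalg.norm(d)*1e3).round(1))
E
python3 -m crank '[{"tz":-0.27},{"tz":-0.27},{"tz":-0.27},{"tz":-0.27},{"tx":-0.27,"wz":0.039},{"tx":-0.27,"wz":0.039},{"tx":-0.27,"wz":0.039},{"tx":-0.27,"wz":0.039}]'
python3 go.py
```

```text
t 1.3 p [0.2376 0.6318 0.2055] yaw 69.38 tilt z [-1.e-04 -0.e+00 -1.e+00] F [ 1.1  0.3 -0. ] q7 -0.07 w 0.0941 ff 0.0$[0]: bad value
```

```bash

python3 -m crank '[{"tx":0,"ty":0,"tz":-0.27,"wx":0,"wy":0,"wz":0,"grip":0.3},{"tx":0,"ty":0,"tz":-0.27,"wx":0,"wy":0,"wz":0,"grip":0.3},{"tx":0,"ty":0,"tz":-0.27,"wx":0,"wy":0,"wz":0,"grip":0.3},{"tx":0,"ty":0,"tz":-0.27,"wx":0,"wy":0,"wz":0,"grip":0.3},{"tx":-0.27,"ty":0,"tz":0,"wx":0,"wy":0,"wz":0.039,"grip":0.3},{"tx":-0.27,"ty":0,"tz":0,"wx":0,"wy":0,"wz":0.039,"grip":0.3},{"tx":-0.27,"ty":0,"tz":0,"wx":0,"wy":0,"wz":0.039,"grip":0.3},{"tx":-0.27,"ty":0,"tz":0,"wx":0,"wy":0,"wz":0.039,"grip":0.3}]' 20
python3 go.py
```

```text
time: 1.97
tool_pos: [0.3845, 0.5604, 0.3676]
orientation: [0.939, 2.998, 0.001]
contact_force: [0.0, 0.8, 0.2]
grip_width: 0.0659
finger_force: 0.0
t 1.97 p [0.3845 0.5604 0.3676] yaw 55.2 tilt z [ 2.e-04  3.e-04 -1.e+00] F [0.  0.8 0.2] q7 -0.05 w 0.0659 ff 0.0
```

```bash

python3 -m crank '[{"tx":-0.27,"ty":0,"tz":0,"wx":0,"wy":0,"wz":0.039,"grip":0.3},{"tx":-0.27,"ty":0,"tz":0,"wx":0,"wy":0,"wz":0.039,"grip":0.3},{"tx":-0.27,"ty":0,"tz":0,"wx":0,"wy":0,"wz":0.039,"grip":0.3},{"tx":-0.27,"ty":0,"tz":0,"wx":0,"wy":0,"wz":0.039,"grip":0.3},{"tx":-0.27,"ty":0,"tz":0,"wx":0,"wy":0,"wz":0.039,"grip":0.3},{"tx":-0.27,"ty":0,"tz":0,"wx":0,"wy":0,"wz":0.039,"grip":0.3},{"tx":-0.27,"ty":0,"tz":0,"wx":0,"wy":0,"wz":0.039,"grip":0.3},{"tx":-0.27,"ty":0,"tz":0,"wx":0,"wy":0,"wz":0.039,"grip":0.3}]'
python3 -m crank '[{"tx":-0.27,"ty":0,"tz":0,"wx":0,"wy":0,"wz":0.039,"grip":0.3},{"tx":-0.27,"ty":0,"tz":0,"wx":0,"wy":0,"wz":0.039,"grip":0.3},{"tx":-0.27,"ty":0,"tz":0,"wx":0,"wy":0,"wz":0.039,"grip":0.3},{"tx":-0.27,"ty":0,"tz":0,"wx":0,"wy":0,"wz":0.039,"grip":0.3},{"tx":-0.27,"ty":0,"tz":0,"wx":0,"wy":0,"wz":0.039,"grip":0.3},{"tx":-0.27,"ty":0,"tz":0,"wx":0,"wy":0,"wz":0.039,"grip":0.3},{"tx":-0.27,"ty":0,"tz":0,"wx":0,"wy":0,"wz":0.039,"grip":0.3},{"tx":-0.27,"ty":0,"tz":0,"wx":0,"wy":0,"wz":0.039,"grip":0.3}]'
python3 -m crank '[{"tx":-0.27,"ty":0,"tz":0,"wx":0,"wy":0,"wz":0.039,"grip":0.3},{"tx":-0.27,"ty":0,"tz":0,"wx":0,"wy":0,"wz":0.039,"grip":0.3},{"tx":-0.27,"ty":0,"tz":0,"wx":0,"wy":0,"wz":0.039,"grip":0.3},{"tx":-0.27,"ty":0,"tz":0,"wx":0,"wy":0,"wz":0.039,"grip":0.3},{"tx":-0.27,"ty":0,"tz":0,"wx":0,"wy":0,"wz":0.039,"grip":0.3},{"tx":-0.27,"ty":0,"tz":0,"wx":0,"wy":0,"wz":0.039,"grip":0.3},{"tx":-0.27,"ty":0,"tz":0,"wx":0,"wy":0,"wz":0.039,"grip":0.3},{"tx":-0.27,"ty":0,"tz":0,"wx":0,"wy":0,"wz":0.039,"grip":0.3}]'
python3 go.py .559 -.387 .15 -63
```

```text
time: 2.63
tool_pos: [0.6031, 0.3252, 0.3674]
orientation: [1.639, 2.68, -0.0]
contact_force: [0.5, 0.6, 0.4]
grip_width: 0.0659
finger_force: 0.0
time: 3.3
tool_pos: [0.6852, 0.015, 0.3674]
orientation: [2.24, 2.202, 0.0]
contact_force: [0.9, 0.8, 0.2]
grip_width: 0.066
finger_force: 0.0
time: 3.97
tool_pos: [0.6115, -0.2973, 0.3674]
orientation: [2.708, 1.593, -0.0]
contact_force: [0.6, -0.2, -0.5]
grip_width: 0.0657
finger_force: 0.0
t 3.97 p [ 0.6115 -0.2973  0.3674] yaw -29.06 tilt z [-0.e+00 -1.e-04 -1.e+00] F [ 0.6 -0.2 -0.5] q7 0.09 w 0.0657 ff 0.0Traceback (most recent call last):
  File "go.py", line 11, in <module>
    w=Ro.from_matrix(R.T@G).as_rotvec()/(np.pi/2)
      ~~~~~~~~~~~~~~^^^^^^^
  File "scipy/spatial/transform/_rotation.pyx", line 1143, in scipy.spatial.transform._rotation.Rotation.from_matrix
ValueError: Non-positive determinant (left-handed or null coordinate frame) in rotation matrix 0: [[-8.29613651e-01 -5.58337876e-01  7.80920323e-05]
 [-5.58337880e-01  8.29613652e-01 -3.59203690e-05]
 [ 4.47305136e-05  7.34017682e-05  9.99999996e-01]].
```

```bash
sed -i 's/\[np.sin(yw),-np.cos(yw),0\]/[-np.sin(yw),np.cos(yw),0]/' go.py; python3 go.py .559 -.387 .15 -63
```

```text
t 3.97 p [ 0.6115 -0.2973  0.3674] yaw -29.06 tilt z [-0.e+00 -1.e-04 -1.e+00] F [ 0.6 -0.2 -0.5] q7 0.09 w 0.0657 ff 0.0
shift [-0.693 -0.016  1.45 ] after turn [-0.584  0.374  1.45 ] turn [0.     0.     0.3771] mm 241.0
```

```bash

python3 -m crank '[{"tx":-0.1155,"ty":-0.003,"tz":0.2417,"wx":0,"wy":0,"wz":0,"grip":0.3},{"tx":-0.1155,"ty":-0.003,"tz":0.2417,"wx":0,"wy":0,"wz":0,"grip":0.3},{"tx":-0.1155,"ty":-0.003,"tz":0.2417,"wx":0,"wy":0,"wz":0,"grip":0.3},{"tx":-0.1155,"ty":-0.003,"tz":0.2417,"wx":0,"wy":0,"wz":0,"grip":0.3},{"tx":-0.1155,"ty":-0.003,"tz":0.2417,"wx":0,"wy":0,"wz":0,"grip":0.3},{"tx":-0.1155,"ty":-0.003,"tz":0.2417,"wx":0,"wy":0,"wz":0,"grip":0.3},{"tx":0,"ty":0,"tz":0,"wx":0,"wy":0,"wz":0.075,"grip":0.3},{"tx":0,"ty":0,"tz":0,"wx":0,"wy":0,"wz":0.075,"grip":0.3}]'
python3 -m crank '[{"tx":0,"ty":0,"tz":0,"wx":0,"wy":0,"wz":0.075,"grip":0.3},{"tx":0,"ty":0,"tz":0,"wx":0,"wy":0,"wz":0.075,"grip":0.3},{"tx":0,"ty":0,"tz":0,"wx":0,"wy":0,"wz":0.075,"grip":0.3},{"tx":0,"ty":0,"tz":0,"wx":0,"wy":0,"wz":0,"grip":0.3}]'
python3 go.py .559 -.387 .020 -63
python3 - <<'E'
from h import *
W=r.grab_frame("wrist");T=r.grab_frame("top")
cv2.imwrite("pics/w1.png",W["image"][:,:,::-1])
for y,c,n in((27,(.559,-.387),"R"),(-9,(.5113,-.2727),"N")):
  a=np.radians(y);ux=np.array([np.cos(a),np.sin(a)]);uy=np.array([-ux[1],ux[0]])
  L=[(40,18),(40,-18),(-40,-18),(-40,18),(21,0),(-12,0)]
  print(n,proj(W,[[*(np.array(c)+(i*ux+j*uy)/1e3),.04 if k<4 else .045] for k,(i,j) in enumerate(L)]).round(0).tolist())
print([(d["conf"],np.round(d["position"],4)) for d in r.pinpoint("housing_round","wrist")])
E
```

```text
time: 4.63
tool_pos: [0.5576, -0.386, 0.1477]
orientation: [-2.877, -1.257, 0.004]
contact_force: [0.6, -0.1, 1.2]
grip_width: 0.0655
finger_force: 0.0
time: 4.97
tool_pos: [0.5599, -0.3851, 0.1497]
orientation: [3.055, 0.734, -0.001]
contact_force: [0.6, 0.1, 0.6]
grip_width: 0.0656
finger_force: 0.0
t 4.97 p [ 0.5599 -0.3851  0.1497] yaw -62.97 tilt z [-5.e-04 -2.e-04 -1.e+00] F [0.6 0.1 0.6] q7 -0.17 w 0.0656 ff 0.0
shift [-0.01   0.009  0.865] after turn [-0.011  0.009  0.865] turn [-0.      0.0003  0.0003] mm 129.7
R [[260.0, 163.0], [304.0, 163.0], [302.0, 255.0], [261.0, 255.0], [282.0, 187.0], [282.0, 226.0]]
N [[140.0, 148.0], [178.0, 174.0], [129.0, 248.0], [93.0, 225.0], [145.0, 181.0], [125.0, 212.0]]
[(0.58, array([ 0.5575, -0.3846,  0.0011]))]
```

View pics/w1.png

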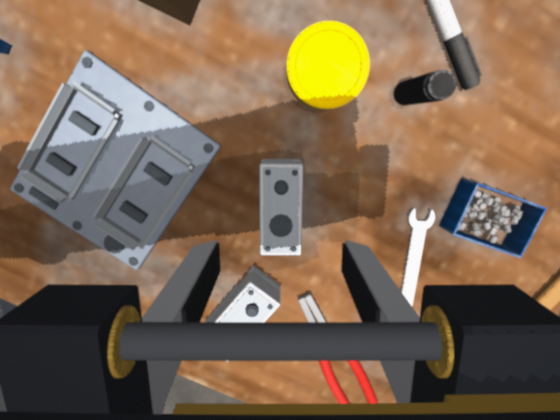

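The wrist view shows the round housing's top with corners at (261,160) and (300,254), within 2 px of my projection and centred between the fingers. I descend and grip.

```bash

python3 -m crank '[{"tx":-0.01,"ty":0.009,"tz":0.2,"wx":0,"wy":0,"wz":0,"grip":0.3},{"tx":0,"ty":0,"tz":0.22,"wx":0,"wy":0,"wz":0,"grip":0.3},{"tx":0,"ty":0,"tz":0.22,"wx":0,"wy":0,"wz":0,"grip":0.3},{"tx":0,"ty":0,"tz":0.22,"wx":0,"wy":0,"wz":0,"grip":0.3},{"tx":0,"ty":0,"tz":0,"wx":0,"wy":0,"wz":0,"grip":0.3},{"tx":0,"ty":0,"tz":0,"wx":0,"wy":0,"wz":0,"grip":0.8},{"tx":0,"ty":0,"tz":0,"wx":0,"wy":0,"wz":0,"grip":0.8},{"tx":0,"ty":0,"tz":0,"wx":0,"wy":0,"wz":0,"grip":0.8}]' 30
python3 -m crank '[{"tx":0,"ty":0,"tz":0,"wx":0,"wy":0,"wz":0,"grip":0.8},{"tx":0,"ty":0,"tz":0,"wx":0,"wy":0,"wz":0,"grip":0.8},{"tx":0,"ty":0,"tz":0,"wx":0,"wy":0,"wz":0,"grip":0.8}]' 30
python3 go.py .5113 -.2727 .075 -99
```

```text
time: 5.78
tool_pos: [0.56, -0.3882, 0.0234]
orientation: [3.05, 0.743, 0.003]
contact_force: [0.8, -0.3, 0.1]
grip_width: 0.0492
finger_force: 0.0
time: 6.03
tool_pos: [0.5596, -0.3874, 0.0225]
orientation: [3.052, 0.743, 0.002]
contact_force: [-0.8, 2.6, 11.0]
grip_width: 0.036
finger_force: 30.0
t 6.03 p [ 0.5596 -0.3874  0.0225] yaw -62.63 tilt z [ 1.7e-03 -4.0e-04 -1.0e+00] F [-0.8  2.6 11. ] q7 -0.08 w 0.036 ff 30.0
shift [ 0.066 -0.827 -0.351] after turn [-0.438 -0.705 -0.35 ] turn [ 4.000e-04 -1.000e-03  4.041e-01] mm 135.1
```

```bash

python3 -m crank '[{"tx":0,"ty":0,"tz":-0.15,"wx":0,"wy":0,"wz":0,"grip":0.8},{"tx":0,"ty":0,"tz":-0.2,"wx":0,"wy":0,"wz":0,"grip":0.8},{"tx":0.0165,"ty":-0.207,"tz":0,"wx":0,"wy":0,"wz":0,"grip":0.8},{"tx":0.0165,"ty":-0.207,"tz":0,"wx":0,"wy":0,"wz":0,"grip":0.8},{"tx":0.0165,"ty":-0.207,"tz":0,"wx":0,"wy":0,"wz":0,"grip":0.8},{"tx":0.0165,"ty":-0.207,"tz":0,"wx":0,"wy":0,"wz":0,"grip":0.8},{"tx":0,"ty":0,"tz":0,"wx":0,"wy":0,"wz":0.0674,"grip":0.8},{"tx":0,"ty":0,"tz":0,"wx":0,"wy":0,"wz":0.0674,"grip":0.8}]'
python3 -m crank '[{"tx":0,"ty":0,"tz":0,"wx":0,"wy":0,"wz":0.0674,"grip":0.8},{"tx":0,"ty":0,"tz":0,"wx":0,"wy":0,"wz":0.0674,"grip":0.8},{"tx":0,"ty":0,"tz":0,"wx":0,"wy":0,"wz":0.0674,"grip":0.8},{"tx":0,"ty":0,"tz":0,"wx":0,"wy":0,"wz":0.0674,"grip":0.8},{"tx":0,"ty":0,"tz":0,"wx":0,"wy":0,"wz":0,"grip":0.8}]'
python3 go.py .5113 -.2727 .0315 -99
python3 - <<'E'
from h import *
S=r.grab_frame("scene");T=r.grab_frame("top");W=r.grab_frame("wrist")
im=np.vstack([cv2.resize(F["image"][a:b,c:d],(390,295)) for F,a,b,c,d in((T,170,290,180,340),(S,190,310,220,380))])
im=np.hstack([im[:590],cv2.resize(W["image"],(400,300)) if 0 else np.vstack([cv2.resize(W["image"],(400,300)),np.zeros((290,400,3),np.uint8)])])
cv2.imwrite("pics/d.png",im[:,:,::-1]);print(im.shape)
E
```

```text
time: 6.7
tool_pos: [0.5108, -0.2701, 0.0741]
orientation: [-3.113, -0.413, -0.002]
contact_force: [0.0, -1.3, -2.5]
grip_width: 0.0361
finger_force: 29.9
time: 7.12
tool_pos: [0.5109, -0.2721, 0.0736]
orientation: [3.131, -0.255, -0.0]
contact_force: [-0.1, -0.3, -2.7]
grip_width: 0.0362
finger_force: 29.9
t 7.12 p [ 0.5109 -0.2721  0.0736] yaw -99.32 tilt z [-0.e+00 -2.e-04 -1.e+00] F [-0.1 -0.3 -2.7] q7 -0.73 w 0.0362 ff 29.9
shift [0.004 0.004 0.281] after turn [0.004 0.004 0.281] turn [ 0.0001  0.     -0.0035] mm 42.1
(590, 790, 3)
```

View pics/d.png

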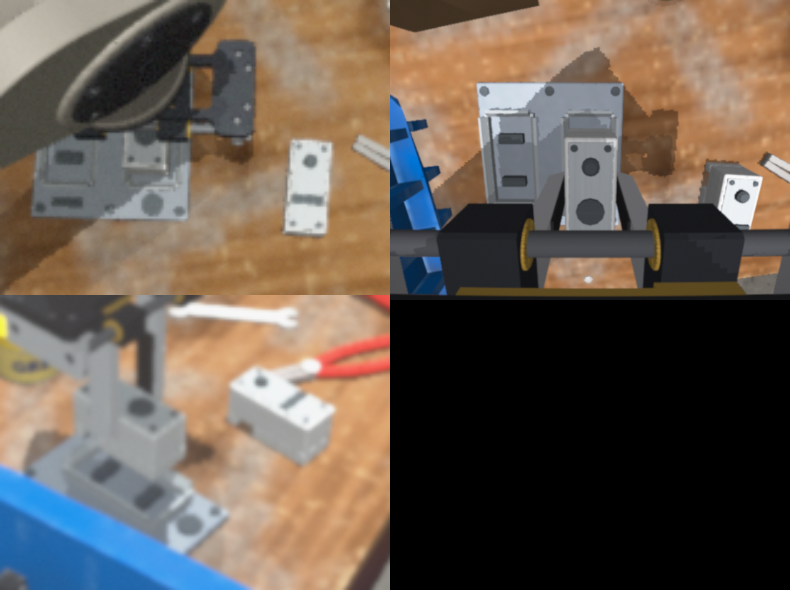

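The tool holds the round housing over the pass nest, level and in line with it. In the wrist view the plug is at about (281,234) and the disc at about (280,297). I'll check how it sits in the grip, then lower.

```bash
python3 - <<'E'
from h import *
W=r.grab_frame("wrist");p=np.array(r.read_state()["tool_pos"])
a=np.radians(-9.3);ux=np.array([np.cos(a),np.sin(a)])
z=p[2]-.0225
for dx in(-3,0,3):print(dx,proj(W,[[*(p[:2]+ux*(x+dx)/1e3),z+h] for x,h in((21,.047),(-12,.043))]).round(1).tolist())
g=W["image"].mean(2);ok=(g<95).astype(np.uint8)
n,l,st,c=cv2.connectedComponentsWithStats(ok[200:330,245:320])
print([(c[i]+[245,200],st[i][4]) for i in range(1,n) if 150<st[i][4]<2500])
E
python3 -m crank '[{"tx":0.004,"ty":0.004,"tz":0.06,"wx":0,"wy":0,"wz":-0.0035,"grip":0.8},{"tx":0,"ty":0,"tz":0.06,"wx":0,"wy":0,"wz":0,"grip":0.8},{"tx":0,"ty":0,"tz":0.04,"wx":0,"wy":0,"wz":0,"grip":0.8},{"tx":0,"ty":0,"tz":0,"wx":0,"wy":0,"wz":0,"grip":0.8}]'
python3 go.py .5113 -.2727 .0315 -99
```

```text
-3 [[281.1, 240.7], [280.5, 301.3]]
0 [[281.2, 234.5], [280.5, 295.8]]
3 [[281.2, 228.3], [280.6, 290.3]]
[(array([280.71819961, 233.39138943]), np.int32(511)), (array([279.9332748 , 295.99736611]), np.int32(1139)), (array([281.92150171, 325.58361775]), np.int32(586))]
time: 7.65
tool_pos: [0.5103, -0.2727, 0.0478]
orientation: [-3.132, 0.239, 0.003]
contact_force: [-0.3, 0.3, -1.8]
grip_width: 0.0356
finger_force: 29.9
t 7.65 p [ 0.5103 -0.2727  0.0478] yaw -98.71 tilt z [-2.e-03  8.e-04 -1.e+00] F [-0.3  0.3 -1.8] q7 -0.69 w 0.0356 ff 29.9
shift [ 0.007 -0.001  0.109] after turn [ 0.007 -0.001  0.109] turn [-0.0003  0.0013  0.0032] mm 16.3
```

```bash

python3 -m crank '[{"tx":0.004,"ty":0,"tz":0.025,"wx":0,"wy":0,"wz":0.0015,"grip":0.8},{"tx":0,"ty":0,"tz":0.02,"wx":0,"wy":0,"wz":0,"grip":0.8},{"tx":0,"ty":0,"tz":0,"wx":0,"wy":0,"wz":0,"grip":0.8}]'
python3 -m crank '[{"tx":0,"ty":0,"tz":0.02,"wx":0,"wy":0,"wz":0,"grip":0.8},{"tx":0,"ty":0,"tz":0.02,"wx":0,"wy":0,"wz":0,"grip":0.8},{"tx":0,"ty":0,"tz":0,"wx":0,"wy":0,"wz":0,"grip":0.8}]'
python3 go.py .5113 -.2727 .0315 -99
```

```text
time: 7.9
tool_pos: [0.5116, -0.2731, 0.0422]
orientation: [-3.132, 0.243, 0.001]
contact_force: [0.5, 0.2, -2.1]
grip_width: 0.0357
finger_force: 29.9
time: 8.15
tool_pos: [0.5128, -0.2733, 0.037]
orientation: [3.132, -0.242, 0.003]
contact_force: [1.8, 1.5, 4.7]
grip_width: 0.0359
finger_force: 30.0
t 8.15 p [ 0.5128 -0.2733  0.037 ] yaw -98.84 tilt z [ 1.7e-03 -4.0e-04 -1.0e+00] F [1.8 1.5 4.7] q7 -0.68 w 0.0359 ff 30.0
shift [-0.011 -0.003  0.037] after turn [-0.011 -0.003  0.037] turn [ 0.0001 -0.0011  0.0017] mm 5.8
```

```bash

python3 -m crank '[{"tx":-0.008,"ty":0,"tz":0.015,"wx":0,"wy":0,"wz":0,"grip":0.8},{"tx":0,"ty":0,"tz":0.01,"wx":0,"wy":0,"wz":0,"grip":0.8},{"tx":0,"ty":0,"tz":0,"wx":0,"wy":0,"wz":0,"grip":0.8}]'
python3 go.py .5113 -.2727 .0315 -99
```

```text
time: 8.4
tool_pos: [0.5133, -0.2734, 0.0343]
orientation: [3.132, -0.242, 0.007]
contact_force: [6.8, 2.4, 14.4]
grip_width: 0.0358
finger_force: 30.0
t 8.4 p [ 0.5133 -0.2734  0.0343] yaw -98.83 tilt z [ 0.0047 -0.001  -1.    ] F [ 6.8  2.4 14.4] q7 -0.68 w 0.0358 ff 30.0
shift [-0.014 -0.003  0.019] after turn [-0.014 -0.003  0.019] turn [ 0.0002 -0.003   0.0019] mm 3.6
```

```bash
python3 - <<'E'
from h import *
W=r.grab_frame("wrist");p=np.array(r.read_state()["tool_pos"])
a=np.radians(-8.9);ux=np.array([np.cos(a),np.sin(a)])
z=p[2]-.0225
print(proj(W,[[*(p[:2]+ux*(x)/1e3),z+h] for x,h in((21,.047),(-12,.043))]).round(1).tolist())
g=W["image"].mean(2);ok=(g<95).astype(np.uint8)
n,l,st,c=cv2.connectedComponentsWithStats(ok[200:330,245:320])
print([(c[i]+[245,200],st[i][4]) for i in range(1,n) if 150<st[i][4]<2500])
S=r.grab_frame("scene")
im=np.hstack([cv2.resize(W["image"][130:345,180:380],(400,430),interpolation=2),cv2.resize(S["image"][210:300,220:300],(382,430),interpolation=2)])
cv2.imwrite("pics/e.png",im[:,:,::-1])
E
```

```text
[[280.8, 234.2], [280.6, 295.7]]
[(array([280.46216769, 226.55623722]), np.int32(489)), (array([280.14703493, 292.91876523]), np.int32(1231)), (array([281.63970588, 325.86029412]), np.int32(544))]
```

View pics/e.png

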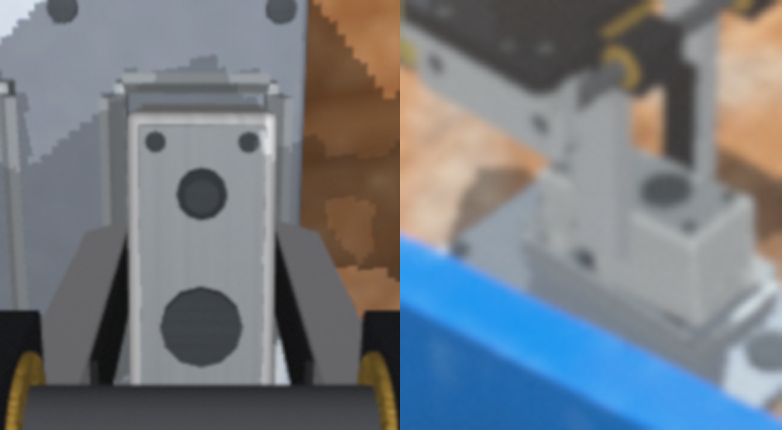

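The picture shows the housing pitched in the grip. The plug has moved from (281,233) to (280,227) and the disc looks larger, so the near end is held up and the rigid key is at x = −22. I'll lift, turn it half round, and measure the pitch.

```bash

python3 -m crank '[{"tx":0,"ty":0,"tz":-0.12,"wx":0,"wy":0,"wz":0,"grip":0.8},{"tx":0,"ty":0,"tz":-0.2,"wx":0,"wy":0,"wz":0,"grip":0.8},{"tx":0,"ty":0,"tz":0,"wx":0,"wy":0,"wz":-0.0769,"grip":0.8},{"tx":0,"ty":0,"tz":0,"wx":0,"wy":0,"wz":-0.0769,"grip":0.8},{"tx":0,"ty":0,"tz":0,"wx":0,"wy":0,"wz":-0.0769,"grip":0.8},{"tx":0,"ty":0,"tz":0,"wx":0,"wy":0,"wz":-0.0769,"grip":0.8},{"tx":0,"ty":0,"tz":0,"wx":0,"wy":0,"wz":-0.0769,"grip":0.8},{"tx":0,"ty":0,"tz":0,"wx":0,"wy":0,"wz":-0.0769,"grip":0.8}]'
python3 -m crank '[{"tx":0,"ty":0,"tz":0,"wx":0,"wy":0,"wz":-0.0769,"grip":0.8},{"tx":0,"ty":0,"tz":0,"wx":0,"wy":0,"wz":-0.0769,"grip":0.8},{"tx":0,"ty":0,"tz":0,"wx":0,"wy":0,"wz":-0.0769,"grip":0.8},{"tx":0,"ty":0,"tz":0,"wx":0,"wy":0,"wz":-0.0769,"grip":0.8},{"tx":0,"ty":0,"tz":0,"wx":0,"wy":0,"wz":-0.0769,"grip":0.8},{"tx":0,"ty":0,"tz":0,"wx":0,"wy":0,"wz":-0.0769,"grip":0.8},{"tx":0,"ty":0,"tz":0,"wx":0,"wy":0,"wz":-0.0769,"grip":0.8},{"tx":0,"ty":0,"tz":0,"wx":0,"wy":0,"wz":-0.0769,"grip":0.8}]'
python3 -m crank '[{"tx":0,"ty":0,"tz":0,"wx":0,"wy":0,"wz":-0.0769,"grip":0.8},{"tx":0,"ty":0,"tz":0,"wx":0,"wy":0,"wz":-0.0769,"grip":0.8},{"tx":0,"ty":0,"tz":0,"wx":0,"wy":0,"wz":-0.0769,"grip":0.8},{"tx":0,"ty":0,"tz":0,"wx":0,"wy":0,"wz":-0.0769,"grip":0.8},{"tx":0,"ty":0,"tz":0,"wx":0,"wy":0,"wz":-0.0769,"grip":0.8},{"tx":0,"ty":0,"tz":0,"wx":0,"wy":0,"wz":-0.0769,"grip":0.8},{"tx":0,"ty":0,"tz":0,"wx":0,"wy":0,"wz":-0.0769,"grip":0.8},{"tx":0,"ty":0,"tz":0,"wx":0,"wy":0,"wz":-0.0769,"grip":0.8}]'
python3 -m crank '[{"tx":0,"ty":0,"tz":0,"wx":0,"wy":0,"wz":-0.0769,"grip":0.8},{"tx":0,"ty":0,"tz":0,"wx":0,"wy":0,"wz":-0.0769,"grip":0.8},{"tx":0,"ty":0,"tz":0,"wx":0,"wy":0,"wz":-0.0769,"grip":0.8},{"tx":0,"ty":0,"tz":0,"wx":0,"wy":0,"wz":-0.0769,"grip":0.8},{"tx":0,"ty":0,"tz":0,"wx":0,"wy":0,"wz":0,"grip":0.8},{"tx":0,"ty":0,"tz":0,"wx":0,"wy":0,"wz":0,"grip":0.8}]'
python3 go.py .5113 -.2727 .0315 81
python3 - <<'E'
from h import *
from scipy.spatial.transform import Rotation as Ro
from scipy.optimize import least_squares
W=r.grab_frame("wrist");s=r.read_state();p=np.array(s["tool_pos"]);R=Ro.from_rotvec(s["orientation"]).as_matrix()
g=W["image"].mean(2)
for th in(80,95):
  n,l,st,c=cv2.connectedComponentsWithStats((g<th).astype(np.uint8)[190:340,245:320])
  m=[(c[i]+[245,190],st[i][4]) for i in range(1,n) if 150<st[i][4]<2500];print(m)
m=[k[0] for k in m[:2]]
def P(v): # tool frame: housing x = tool x ; pivot at grasp point
  th,dx=v;o=[]
  for x,h in((.021,.047),(-.012,.043)):
    q=Ro.from_rotvec([0,th,0]).apply([x+dx,0,-(h-.0413)]);o.append(p+R@(q-[0,0,.0188]))
  return o
f=lambda v:(proj(W,P(v))-m)[:,1]
v=least_squares(f,[0,0],x_scale=[.1,.005]).x;print("pitch about tool y deg",np.degrees(v[0]),"dx mm",v[1]*1e3, proj(W,P(v)),m)
E
```

```text
time: 9.17
tool_pos: [0.5107, -0.2729, 0.081]
orientation: [3.012, 0.893, 0.0]
contact_force: [0.4, 0.8, -2.8]
grip_width: 0.0355
finger_force: 30.0
time: 9.83
tool_pos: [0.5105, -0.273, 0.0809]
orientation: [2.253, 2.189, -0.0]
contact_force: [0.5, -1.2, -2.0]
grip_width: 0.0356
finger_force: 30.0
time: 10.5
tool_pos: [0.5105, -0.273, 0.0809]
orientation: [-0.978, -2.986, 0.0]
contact_force: [-0.1, -0.3, -3.0]
grip_width: 0.0358
finger_force: 30.0
time: 11.0
tool_pos: [0.5104, -0.2732, 0.0809]
orientation: [0.251, 3.132, 0.0]
contact_force: [-0.5, -0.8, -2.7]
grip_width: 0.0359
finger_force: 30.0
t 11.0 p [ 0.5104 -0.2732  0.0809] yaw 80.83 tilt z [ 1.e-04  2.e-04 -1.e+00] F [-0.5 -0.8 -2.7] q7 1.89 w 0.0359 ff 30.0
shift [-0.005  0.004  0.329] after turn [-0.005  0.004  0.329] turn [ 0.0001  0.     -0.0018] mm 49.4
[(array([280.54304636, 226.57615894]), np.int32(453)), (array([280.21016365, 292.69078381]), np.int32(1161)), (array([282.08450704, 330.97887324]), np.int32(1278))]
[(array([280.55828221, 226.49284254]), np.int32(489)), (array([280.36013126, 292.76702215]), np.int32(1219)), (array([282.08203125, 330.96484375]), np.int32(1280))]
pitch about tool y deg -9.408043176480557 dx mm 1.1861717754024204 [[280.03451125 226.49284254]
 [279.98023261 292.76702215]] [array([280.55828221, 226.49284254]), array([280.36013126, 292.76702215])]
```

```bash

python3 -m crank '[{"tx":0.0075,"ty":0.004,"tz":0,"wx":0,"wy":0,"wz":-0.0018,"grip":0.8},{"tx":0,"ty":0,"tz":0,"wx":0,"wy":0.052,"wz":0,"grip":0.8},{"tx":0,"ty":0,"tz":0,"wx":0,"wy":0.052,"wz":0,"grip":0.8},{"tx":-0.02,"ty":0,"tz":0.12,"wx":0,"wy":0,"wz":0,"grip":0.8},{"tx":-0.0125,"ty":0,"tz":0.076,"wx":0,"wy":0,"wz":0,"grip":0.8},{"tx":0,"ty":0,"tz":0,"wx":0,"wy":0,"wz":0,"grip":0.8}]'
python3 go.py .5094 -.2724 .0317 81
python3 - <<'E'
from h import *
W=r.grab_frame("wrist");T=r.grab_frame("scene")
im=np.hstack([cv2.resize(W["image"][130:345,180:380],(400,430),interpolation=2),cv2.resize(T["image"][210:300,220:300],(382,430),interpolation=2)])
cv2.imwrite("pics/f.png",im[:,:,::-1])
E
```

```text
time: 11.55
tool_pos: [0.5081, -0.2713, 0.0486]
orientation: [-0.229, -2.966, -0.02]
contact_force: [-1.4, 0.3, -2.9]
grip_width: 0.036
finger_force: 30.0
t 11.55 p [ 0.5081 -0.2713  0.0486] yaw 81.18 tilt z [-0.164   0.0257 -0.9861] F [-1.4  0.3 -2.9] q7 1.85 w 0.036 ff 30.0
shift [-0.028 -0.006  0.109] after turn [-0.01  -0.006  0.112] turn [-0.     -0.1062  0.002 ] mm 17.0
```

View pics/f.png

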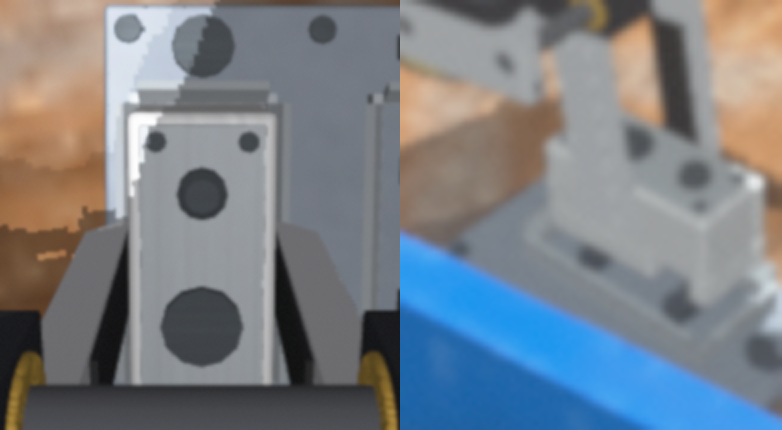

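The pictures show the housing level over the pass nest, with the plug end now at the plaque end and its groove over the near key. I lower it slowly.

```bash

python3 -m crank '[{"tx":-0.012,"ty":-0.004,"tz":0.04,"wx":0,"wy":0,"wz":0,"grip":0.8},{"tx":-0.008,"ty":-0.002,"tz":0.03,"wx":0,"wy":0,"wz":0,"grip":0.8},{"tx":0,"ty":0,"tz":0,"wx":0,"wy":0,"wz":0,"grip":0.8}]'
python3 -m crank '[{"tx":-0.004,"ty":0,"tz":0.02,"wx":0,"wy":0,"wz":0,"grip":0.8},{"tx":-0.003,"ty":0,"tz":0.015,"wx":0,"wy":0,"wz":0,"grip":0.8},{"tx":0,"ty":0,"tz":0,"wx":0,"wy":0,"wz":0,"grip":0.8}]'
python3 go.py .5094 -.2724 .0317 81
```

```text
time: 11.9
tool_pos: [0.5104, -0.2733, 0.0399]
orientation: [-0.228, -2.97, -0.019]
contact_force: [0.2, 0.2, -2.6]
grip_width: 0.0364
finger_force: 30.0
time: 12.15
tool_pos: [0.5108, -0.2733, 0.0347]
orientation: [-0.227, -2.97, -0.019]
contact_force: [-0.0, -0.9, -1.2]
grip_width: 0.0359
finger_force: 30.0
t 12.15 p [ 0.5108 -0.2733  0.0347] yaw 81.24 tilt z [-0.1609  0.0248 -0.9867] F [-0.  -0.9 -1.2] q7 1.86 w 0.0359 ff 30.0
shift [0.007 0.004 0.021] after turn [0.01  0.004 0.02 ] turn [-0.0002 -0.1041  0.0027] mm 3.4
```

```bash

python3 -m crank '[{"tx":0.004,"ty":0.003,"tz":0.015,"wx":0,"wy":0,"wz":0,"grip":0.8},{"tx":-0.002,"ty":0,"tz":0.012,"wx":0,"wy":0,"wz":0,"grip":0.8},{"tx":0,"ty":0,"tz":0,"wx":0,"wy":0,"wz":0,"grip":0.8}]'
python3 go.py .5094 -.2724 .0317 81
```

```text
time: 12.4
tool_pos: [0.5099, -0.2727, 0.0308]
orientation: [-0.227, -2.97, -0.019]
contact_force: [-0.1, 0.2, -1.9]
grip_width: 0.0363
finger_force: 30.0
t 12.4 p [ 0.5099 -0.2727  0.0308] yaw 81.24 tilt z [-0.1608  0.0247 -0.9867] F [-0.1  0.2 -1.9] q7 1.86 w 0.0363 ff 30.0
shift [ 0.005  0.001 -0.005] after turn [ 0.004  0.001 -0.006] turn [-0.0002 -0.1041  0.0027] mm 1.1
```

```bash

python3 -m crank '[{"tx":-0.002,"ty":0,"tz":0.012,"wx":0,"wy":0,"wz":0,"grip":0.8},{"tx":0,"ty":0,"tz":0,"wx":0,"wy":0,"wz":0,"grip":0.8}]'
python3 go.py
```

```text
time: 12.57
tool_pos: [0.5097, -0.2728, 0.0294]
orientation: [-0.228, -2.969, -0.019]
contact_force: [-2.3, 0.6, 5.7]
grip_width: 0.0358
finger_force: 30.0
t 12.57 p [ 0.5097 -0.2728  0.0294] yaw 81.23 tilt z [-0.1613  0.0248 -0.9866] F [-2.3  0.6  5.7] q7 1.86 w 0.0358 ff 30.0
```

Floor contact came at the right height. I open partly, back off and check.

```bash

python3 -m crank '[{"tx":0,"ty":0,"tz":0,"wx":0,"wy":0,"wz":0,"grip":0.4},{"tx":0,"ty":0,"tz":0,"wx":0,"wy":0,"wz":0,"grip":0.4},{"tx":0,"ty":0,"tz":0,"wx":0,"wy":0,"wz":0,"grip":0.4},{"tx":0,"ty":0,"tz":-0.1,"wx":0,"wy":0,"wz":0,"grip":0.4},{"tx":0,"ty":0,"tz":-0.27,"wx":0,"wy":0,"wz":0,"grip":0.4},{"tx":0,"ty":0,"tz":-0.27,"wx":0,"wy":0,"wz":0,"grip":0.4},{"tx":0,"ty":0,"tz":-0.2,"wx":0,"wy":-0.052,"wz":0,"grip":0.2},{"tx":0,"ty":0,"tz":0,"wx":0,"wy":-0.052,"wz":0,"grip":0}]'
python3 go.py .446 -.4005 .15 -12 .446 -.4005 .15 168
python3 - <<'E'
from h import *
W=r.grab_frame("wrist");S=r.grab_frame("scene")
im=np.hstack([cv2.resize(W["image"],(480,360)),cv2.resize(S["image"][200:300,220:300],(288,360),interpolation=2)])
cv2.imwrite("pics/g.png",im[:,:,::-1])
c=(.5113,-.2727);a=np.radians(171);ux=np.array([np.cos(a),np.sin(a)]);uy=np.array([-ux[1],ux[0]])
print(proj(W,[[*(np.array(c)+(i*ux+j*uy)/1e3),.049] for i,j in((40,18),(40,-18),(-40,-18),(-40,18))]).round(0).tolist())
E
```

```text
time: 13.23
tool_pos: [0.5349, -0.2771, 0.1593]
orientation: [0.237, 3.121, -0.004]
contact_force: [1.0, -0.3, -0.1]
grip_width: 0.0665
finger_force: 0.0
t 13.23 p [ 0.5349 -0.2771  0.1593] yaw 81.3 tilt z [ 0.0109 -0.0036 -0.9999] F [ 1.  -0.3 -0.1] q7 1.87 w 0.0665 ff 0.0
shift [ 0.462 -0.903  0.058] after turn [-0.928 -0.409  0.062] turn [0.0049 0.0065 1.0367] mm 152.4
shift [ 0.462 -0.903  0.058] after turn [0.928 0.409 0.062] turn [-0.0064  0.0048 -0.9633] mm 152.4
[[259.0, 128.0], [304.0, 128.0], [302.0, 224.0], [260.0, 224.0]]
```

View pics/g.png

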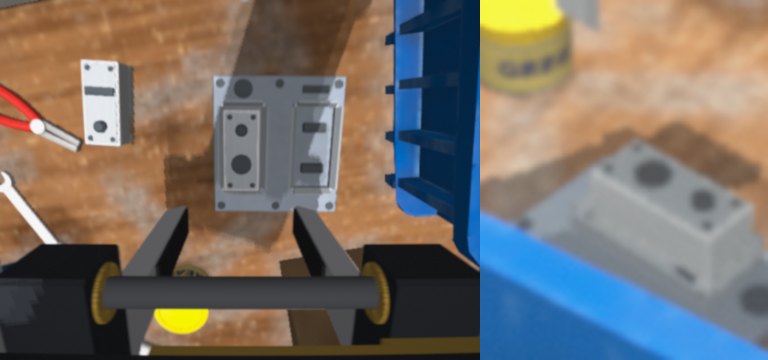

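The round housing lies flush in the pass nest: its corners in the wrist view at (259,127) and (303,223) match the projection. The half turn isn't possible in the lengthwise grip at the reject nest, so before gripping I'll feel the near key there with closed fingers.

```bash

python3 -m crank '[{"tx":0,"ty":0,"tz":0,"wx":0,"wy":0.0065,"wz":0.0772,"grip":1},{"tx":0,"ty":0,"tz":0,"wx":0,"wy":0,"wz":0.0772,"grip":1},{"tx":0,"ty":0,"tz":0,"wx":0,"wy":0,"wz":0.0772,"grip":1},{"tx":0,"ty":0,"tz":0,"wx":0,"wy":0,"wz":0.0772,"grip":1},{"tx":0,"ty":0,"tz":0,"wx":0,"wy":0,"wz":0.0772,"grip":1},{"tx":0,"ty":0,"tz":0,"wx":0,"wy":0,"wz":0.0772,"grip":1},{"tx":0,"ty":0,"tz":0,"wx":0,"wy":0,"wz":0.0772,"grip":1},{"tx":0,"ty":0,"tz":0,"wx":0,"wy":0,"wz":0.0772,"grip":1}]' 10
python3 -m crank '[{"tx":0,"ty":0,"tz":0,"wx":0,"wy":0,"wz":0.0772,"grip":1},{"tx":0,"ty":0,"tz":0,"wx":0,"wy":0,"wz":0.0772,"grip":1},{"tx":0,"ty":0,"tz":0,"wx":0,"wy":0,"wz":0.0772,"grip":1},{"tx":0,"ty":0,"tz":0,"wx":0,"wy":0,"wz":0.0772,"grip":1},{"tx":0,"ty":0,"tz":0,"wx":0,"wy":0,"wz":0.0772,"grip":1},{"tx":0,"ty":0,"tz":0,"wx":0,"wy":0,"wz":0,"grip":1}]'
python3 go.py .5008 -.1944 .035 -9
python3 - <<'E'
from h import *
T=r.grab_frame("top")
for z in(.2,.24):print(z,at_z(T,[[208,127],[190,137],[172,147],[150,158]],z)[:,:2].round(3).tolist())
print("box",at_z(T,[[227,163],[172,169]],0)[:,:2].round(3).tolist())
E
```

```text
time: 14.0
tool_pos: [0.53, -0.2754, 0.1526]
orientation: [-1.673, -2.644, 0.008]
contact_force: [-0.6, 1.0, -0.4]
grip_width: 0.0278
finger_force: 0.0
time: 14.5
tool_pos: [0.5301, -0.2753, 0.1526]
orientation: [-2.388, -2.025, 0.013]
contact_force: [0.2, -0.2, 0.2]
grip_width: 0.0006
finger_force: 0.0
t 14.5 p [ 0.5301 -0.2753  0.1526] yaw -9.4 tilt z [-0.0133  0.0024 -0.9999] F [ 0.2 -0.2  0.2] q7 0.43 w 0.0006 ff 0.0
shift [ 0.5   -0.27   0.788] after turn [ 0.502 -0.277  0.784] turn [-0.0086 -0.0002 -0.0045] mm 145.7
0.2 [[0.664, -0.243], [0.649, -0.209], [0.634, -0.176], [0.618, -0.135]]
0.24 [[0.645, -0.249], [0.631, -0.217], [0.617, -0.185], [0.602, -0.147]]
box [[0.663, -0.25], [0.665, -0.124]]
```

```bash

python3 -m crank '[{"tx":0,"ty":0,"tz":0,"wx":-0.0086,"wy":0,"wz":-0.0045,"grip":1},{"tx":0.251,"ty":-0.1,"tz":0,"wx":0,"wy":0,"wz":0,"grip":1},{"tx":0.251,"ty":-0.177,"tz":0,"wx":0,"wy":0,"wz":0,"grip":1},{"tx":0,"ty":0,"tz":0.25,"wx":0,"wy":0,"wz":0,"grip":1},{"tx":0,"ty":0,"tz":0.25,"wx":0,"wy":0,"wz":0,"grip":1},{"tx":0,"ty":0,"tz":0.2,"wx":0,"wy":0,"wz":0,"grip":1},{"tx":0,"ty":0,"tz":0.08,"wx":0,"wy":0,"wz":0,"grip":1},{"tx":0,"ty":0,"tz":0,"wx":0,"wy":0,"wz":0,"grip":1}]'
python3 go.py .5008 -.1944 .017 -9
```

```text
time: 15.22
tool_pos: [0.5012, -0.1987, 0.0342]
orientation: [-2.38, -2.049, 0.0]
contact_force: [-0.4, 0.2, 1.0]
grip_width: 0.0004
finger_force: 0.0
t 15.22 p [ 0.5012 -0.1987  0.0342] yaw -8.54 tilt z [-9.e-04  7.e-04 -1.e+00] F [-0.4  0.2  1. ] q7 0.41 w 0.0004 ff 0.0
shift [ 0.028 -0.007  0.115] after turn [ 0.028 -0.007  0.115] turn [-0.0006 -0.0004  0.0052] mm 17.8
```

```bash

python3 -m crank '[{"tx":0.028,"ty":-0.007,"tz":0.04,"wx":0,"wy":0,"wz":0,"grip":1},{"tx":0,"ty":0,"tz":0.04,"wx":0,"wy":0,"wz":0,"grip":1},{"tx":0,"ty":0,"tz":0,"wx":0,"wy":0,"wz":0,"grip":1}]'
python3 -m crank '[{"tx":0,"ty":0,"tz":0.035,"wx":0,"wy":0,"wz":0,"grip":1},{"tx":0,"ty":0,"tz":0.02,"wx":0,"wy":0,"wz":0,"grip":1},{"tx":0,"ty":0,"tz":0,"wx":0,"wy":0,"wz":0,"grip":1}]'
python3 go.py .5008 -.1944 .017 -9
```

```text
time: 15.47
tool_pos: [0.503, -0.1945, 0.0247]
orientation: [2.38, 2.046, 0.005]
contact_force: [-0.7, 0.7, -0.6]
grip_width: 0.001
finger_force: 0.0
time: 15.72
tool_pos: [0.5026, -0.1947, 0.016]
orientation: [2.381, 2.046, 0.004]
contact_force: [0.2, -1.0, -0.4]
grip_width: 0.0006
finger_force: 0.2
t 15.72 p [ 0.5026 -0.1947  0.016 ] yaw -8.66 tilt z [ 3.4e-03  1.0e-04 -1.0e+00] F [ 0.2 -1.  -0.4] q7 0.42 w 0.0006 ff 0.2
shift [ 0.    -0.012 -0.007] after turn [ 0.    -0.012 -0.007] turn [ 0.0021 -0.0004  0.0037] mm 2.1
```

```bash

python3 -m crank '[{"tx":0,"ty":-0.012,"tz":0.02,"wx":0,"wy":0,"wz":0,"grip":1},{"tx":0,"ty":0,"tz":0,"wx":0,"wy":0,"wz":0,"grip":1}]'
python3 go.py .446 -.4005 .12 -12 .446 -.4005 .12 168
```

```text
time: 15.88
tool_pos: [0.5005, -0.1944, 0.0129]
orientation: [2.382, 2.046, 0.004]
contact_force: [0.6, 0.5, 0.3]
grip_width: 0.0005
finger_force: 0.2
t 15.88 p [ 0.5005 -0.1944  0.0129] yaw -8.68 tilt z [ 3.1e-03  1.0e-04 -1.0e+00] F [0.6 0.5 0.3] q7 0.42 w 0.0005 ff 0.2
shift [-1.412 -0.149 -0.715] after turn [-1.419 -0.069 -0.714] turn [ 0.0019 -0.0004  0.0369] mm 238.5
shift [-1.412 -0.149 -0.715] after turn [ 1.419  0.069 -0.714] turn [ 6.0000e-04  3.0000e-03 -1.9631e+00] mm 238.5
```

The near key gives way: 4 mm below its top there is no force, so it is the sprung one and the far key is rigid. The bar housing therefore goes in with its plug end away, as it lies now. I move over to it with the gripper open.

```bash

python3 -m crank '[{"tx":0,"ty":0,"tz":-0.27,"wx":0.002,"wy":0,"wz":0,"grip":1},{"tx":0,"ty":0,"tz":-0.27,"wx":0,"wy":0,"wz":0,"grip":1},{"tx":0,"ty":0,"tz":-0.27,"wx":0,"wy":0,"wz":0,"grip":0},{"tx":-0.235,"ty":-0.025,"tz":-0.09,"wx":0,"wy":0,"wz":0,"grip":0},{"tx":-0.235,"ty":-0.025,"tz":0,"wx":0,"wy":0,"wz":0,"grip":0},{"tx":-0.235,"ty":-0.025,"tz":0,"wx":0,"wy":0,"wz":0,"grip":0},{"tx":-0.235,"ty":-0.025,"tz":0,"wx":0,"wy":0,"wz":0,"grip":0},{"tx":-0.235,"ty":-0.025,"tz":0,"wx":0,"wy":0,"wz":0,"grip":0}]'
python3 -m crank '[{"tx":-0.235,"ty":-0.025,"tz":0,"wx":0,"wy":0,"wz":0.037,"grip":0},{"tx":0,"ty":0,"tz":0,"wx":0,"wy":0,"wz":0,"grip":0},{"tx":0,"ty":0,"tz":0,"wx":0,"wy":0,"wz":0,"grip":0}]'
python3 go.py .446 -.4005 .0225 -12
python3 - <<'E'
from h import *
W=r.grab_frame("wrist")
c=(.446,-.4005);a=np.radians(-12);ux=np.array([np.cos(a),np.sin(a)]);uy=np.array([-ux[1],ux[0]])
pr=proj(W,[[*(np.array(c)+(i*ux+j*uy)/1e3),h] for i,j,h in((40,18,.04),(40,-18,.04),(-40,-18,.04),(-40,18,.04),(21,0,.047),(-12,0,.043))]);print(pr.round(0).tolist())
g=W["image"].mean(2);x0,y0=np.maximum(pr.min(0).astype(int)-3,0);x1,y1=pr.max(0).astype(int)+3
n,l,st,k=cv2.connectedComponentsWithStats((g<95).astype(np.uint8)[y0:y1,x0:x1]);print([(k[i]+[x0,y0],st[i][4]) for i in range(1,n) if 100<st[i][4]<1500])
for m in r.masks_of("housing_bar","wrist")[:1]:print(m["conf"],cv2.boxPoints(cv2.minAreaRect(np.argwhere(m["mask"])[:,::-1].astype(np.float32))).round(0).tolist())
for n in("housing_bar",):print([(d["conf"],np.round(d["position"],4)) for d in r.pinpoint(n,"wrist")])
E
```

```text
time: 16.55
tool_pos: [0.4549, -0.3673, 0.1484]
orientation: [2.383, 2.048, 0.002]
contact_force: [0.7, 0.5, 0.3]
grip_width: 0.0372
finger_force: 0.0
time: 16.8
tool_pos: [0.4451, -0.4021, 0.148]
orientation: [-2.445, -1.972, 0.001]
contact_force: [0.7, 0.5, 0.2]
grip_width: 0.0572
finger_force: 0.0
t 16.8 p [ 0.4451 -0.4021  0.148 ] yaw -12.23 tilt z [-4.e-04 -1.e-04 -1.e+00] F [0.7 0.5 0.2] q7 0.68 w 0.0572 ff 0.0
shift [0.012 0.004 0.836] after turn [0.012 0.004 0.836] turn [-0.0003  0.0001 -0.0025] mm 125.5
[[329.0, 185.0], [328.0, 227.0], [233.0, 228.0], [232.0, 186.0], [306.0, 209.0], [266.0, 208.0]]
[(array([229.89230769, 208.65128205]), np.int32(195)), (array([328.49044586, 208.80254777]), np.int32(157)), (array([265.        , 205.60839161]), np.int32(286)), (array([304.75496689, 206.53642384]), np.int32(151)), (array([269.16911765, 228.        ]), np.int32(136))]
0.8 [[232.0, 178.0], [327.0, 178.0], [327.0, 226.0], [232.0, 226.0]]
[(0.72, array([ 0.4439, -0.3978, -0.0008]))]
```

```bash

python3 -m crank '[{"tx":0.0184,"ty":0,"tz":0.2,"wx":0,"wy":0,"wz":-0.0025,"grip":0},{"tx":0,"ty":0,"tz":0.15,"wx":0,"wy":0,"wz":0,"grip":0},{"tx":0,"ty":0,"tz":0,"wx":0,"wy":0,"wz":0,"grip":0},{"tx":0,"ty":0,"tz":0,"wx":0,"wy":0,"wz":0,"grip":0},{"tx":0,"ty":0,"tz":0,"wx":0,"wy":0,"wz":0,"grip":0},{"tx":0,"ty":0,"tz":0,"wx":0,"wy":0,"wz":0,"grip":0}]'
python3 go.py .4457 -.3994 .0225 -12
```

```text
time: 17.45
tool_pos: [0.4479, -0.3977, 0.097]
orientation: [2.436, 1.981, 0.002]
contact_force: [-0.0, 0.2, 0.1]
grip_width: 0.0937
finger_force: 0.0
t 17.45 p [ 0.4479 -0.3977  0.097 ] yaw -11.75 tilt z [ 1.8e-03 -3.0e-04 -1.0e+00] F [-0.   0.2  0.1] q7 0.72 w 0.0937 ff 0.0
shift [-0.014 -0.013  0.497] after turn [-0.014 -0.012  0.497] turn [ 0.0012 -0.      0.0028] mm 74.6
```

```bash

python3 -m crank '[{"tx":-0.014,"ty":-0.012,"tz":0.15,"wx":0.0012,"wy":0,"wz":0.0028,"grip":0},{"tx":0,"ty":0,"tz":0.1,"wx":0,"wy":0,"wz":0,"grip":0},{"tx":0,"ty":0,"tz":0,"wx":0,"wy":0,"wz":0,"grip":0}]'
python3 go.py .4457 -.3994 .0225 -12
python3 -m crank '[{"tx":0,"ty":0,"tz":0.1,"wx":0,"wy":0,"wz":0,"grip":0},{"tx":0,"ty":0,"tz":0.1,"wx":0,"wy":0,"wz":0,"grip":0},{"tx":0,"ty":0,"tz":0.04,"wx":0,"wy":0,"wz":0,"grip":0},{"tx":0,"ty":0,"tz":0,"wx":0,"wy":0,"wz":0,"grip":0}]'
python3 go.py .4457 -.3994 .0225 -12
```

```text
time: 17.7
tool_pos: [0.4444, -0.3984, 0.0569]
orientation: [-2.439, -1.975, 0.002]
contact_force: [-0.5, 0.4, -0.1]
grip_width: 0.0937
finger_force: 0.0
t 17.7 p [ 0.4444 -0.3984  0.0569] yaw -12.01 tilt z [-0.003  0.002 -1.   ] F [-0.5  0.4 -0.1] q7 0.75 w 0.0937 ff 0.0
shift [-0.005  0.011  0.229] after turn [-0.005  0.01   0.229] turn [-0.0021 -0.0008 -0.0002] mm 34.4
time: 18.03
tool_pos: [0.4448, -0.3989, 0.0221]
orientation: [-2.44, -1.975, 0.001]
contact_force: [0.1, 0.6, 1.0]
grip_width: 0.094
finger_force: 0.0
t 18.03 p [ 0.4448 -0.3989  0.0221] yaw -12.02 tilt z [-0.0022  0.0013 -1.    ] F [0.1 0.6 1. ] q7 0.78 w 0.094 ff 0.0
shift [-0.002  0.007 -0.003] after turn [-0.002  0.007 -0.003] turn [-0.0015 -0.0006 -0.0003] mm 1.1
```

Well placed; I close with 40 N.

```bash

python3 -m crank '[{"tx":-0.002,"ty":0.006,"tz":0,"wx":-0.0015,"wy":0,"wz":0,"grip":0.4},{"tx":0,"ty":0,"tz":0,"wx":0,"wy":0,"wz":0,"grip":0.4},{"tx":0,"ty":0,"tz":0,"wx":0,"wy":0,"wz":0,"grip":0.4},{"tx":0,"ty":0,"tz":0,"wx":0,"wy":0,"wz":0,"grip":0.4},{"tx":0,"ty":0,"tz":0,"wx":0,"wy":0,"wz":0,"grip":0.4}]' 40
python3 go.py
python3 -m crank '[{"tx":0,"ty":0,"tz":-0.1,"wx":0,"wy":0,"wz":0,"grip":0.4},{"tx":0,"ty":0,"tz":-0.25,"wx":0,"wy":0,"wz":0,"grip":0.4},{"tx":0,"ty":0,"tz":-0.25,"wx":0,"wy":0,"wz":0,"grip":0.4},{"tx":0,"ty":0,"tz":-0.1,"wx":0,"wy":0,"wz":0,"grip":0.4},{"tx":0,"ty":0,"tz":0,"wx":0,"wy":0,"wz":0,"grip":0.4}]'
python3 go.py .5225 -.1978 .0315 -9
python3 - <<'E'
from h import *
from scipy.spatial.transform import Rotation as Ro
W=r.grab_frame("wrist");s=r.read_state();p=np.array(s["tool_pos"]);R=Ro.from_rotvec(s["orientation"]).as_matrix()
P=[p+R@np.array([0,x,.022-h]) for x,h in((.021,.047),(-.012,.043))]
# note tool x = +housing y here; housing x = tool y
pr=proj(W,P);print(pr.round(1).tolist())
g=W["image"].mean(2);x0,y0=(pr.min(0)-25).astype(int);x1,y1=(pr.max(0)+25).astype(int)
for th in(80,95):
  n,l,st,k=cv2.connectedComponentsWithStats((g<th).astype(np.uint8)[y0:y1,x0:x1]);print([((k[i]+[x0,y0]).round(1),st[i][4]) for i in range(1,n) if 100<st[i][4]<2500])
print("px/mm",np.linalg.norm(pr[0]-pr[1])/33)
E
```

```text
time: 18.45
tool_pos: [0.4461, -0.4, 0.0232]
orientation: [2.441, 1.975, 0.002]
contact_force: [-1.2, 0.9, 7.0]
grip_width: 0.0798
finger_force: 40.0
t 18.45 p [ 0.4461 -0.4     0.0232] yaw -12.04 tilt z [ 1.9e-03 -3.0e-04 -1.0e+00] F [-1.2  0.9  7. ] q7 0.78 w 0.0798 ff 40.0
time: 18.87
tool_pos: [0.4471, -0.401, 0.1313]
orientation: [2.438, 1.972, 0.005]
contact_force: [1.0, -0.3, -2.7]
grip_width: 0.0794
finger_force: 40.0
t 18.87 p [ 0.4471 -0.401   0.1313] yaw -12.05 tilt z [ 0.006  -0.0024 -1.    ] F [ 1.  -0.3 -2.7] q7 0.69 w 0.0794 ff 40.0
shift [1.431 0.205 0.665] after turn [1.417 0.285 0.665] turn [ 0.004   0.0008 -0.0339] mm 238.6
[[321.8, 273.1], [253.3, 269.8]]
[(array([255.7, 269.8]), np.int32(807)), (array([323.3, 271.4]), np.int32(456))]
[(array([255.5, 269.9]), np.int32(843)), (array([323.5, 271.4]), np.int32(485))]
px/mm 2.0786649340886463
```

```bash

python3 -m crank '[{"tx":0.2385,"ty":0.034,"tz":0,"wx":0.004,"wy":0,"wz":0,"grip":0.4},{"tx":0.2385,"ty":0.034,"tz":0,"wx":0,"wy":0,"wz":0,"grip":0.4},{"tx":0.2385,"ty":0.034,"tz":0,"wx":0,"wy":0,"wz":0,"grip":0.4},{"tx":0.2385,"ty":0.034,"tz":0,"wx":0,"wy":0,"wz":0,"grip":0.4},{"tx":0.2385,"ty":0.034,"tz":0,"wx":0,"wy":0,"wz":0,"grip":0.4},{"tx":0.23,"ty":0.034,"tz":0,"wx":0,"wy":0,"wz":-0.034,"grip":0.4},{"tx":0,"ty":0,"tz":0,"wx":0,"wy":0,"wz":0,"grip":0.4},{"tx":0,"ty":0,"tz":0,"wx":0,"wy":0,"wz":0,"grip":0.4}]'
python3 go.py .5225 -.1978 .0315 -9
cat > chk.py <<'E'
from h import *
from scipy.spatial.transform import Rotation as Ro
W=r.grab_frame("wrist");s=r.read_state();p=np.array(s["tool_pos"]);R=Ro.from_rotvec(s["orientation"]).as_matrix()
pr=proj(W,[p+R@np.array([0,x,.023-h]) for x,h in((.021,.047),(-.012,.043))]);print("exp plug,bar",pr.round(1).tolist())
g=W["image"].mean(2);x0,y0=(pr.min(0)-25).astype(int);x1,y1=(pr.max(0)+25).astype(int)
n,l,st,k=cv2.connectedComponentsWithStats((g<90).astype(np.uint8)[y0:y1,x0:x1]);print([((k[i]+[x0,y0]).round(1),st[i][4]) for i in range(1,n) if 200<st[i][4]<2500])
print([(n,d["conf"],np.round(d["position"],4)) for n in("housing_bar","nest_reject_floor") for c in ("top",) if r.grab_frame(c) for d in r.pinpoint(n,c)[:2]])
E
python3 chk.py
```

```text
time: 19.58
tool_pos: [0.5201, -0.1949, 0.1258]
orientation: [-2.379, -2.042, 0.006]
contact_force: [-0.7, -0.3, -1.9]
grip_width: 0.0799
finger_force: 40.0
t 19.58 p [ 0.5201 -0.1949  0.1258] yaw -8.73 tilt z [-0.0072  0.0024 -1.    ] F [-0.7 -0.3 -1.9] q7 0.33 w 0.0799 ff 40.0
shift [-0.018  0.024  0.628] after turn [-0.017  0.019  0.629] turn [-0.0048 -0.0008  0.003 ] mm 94.4
exp plug,bar [[322.9, 279.8], [254.0, 276.0]]
[(array([255.6, 273.3]), np.int32(725)), (array([323.4, 271.5]), np.int32(483))]
[('housing_bar', 0.82, array([ 0.518 , -0.1986,  0.103 ])), ('housing_bar', 0.66, array([ 4.348e-01, -5.103e-01, -2.000e-04])), ('nest_reject_floor', 0.66, array([ 0.5197, -0.1957,  0.0075]))]
```

```bash
cat > chk.py <<'E'
from h import *
from scipy.spatial.transform import Rotation as Ro
W=r.grab_frame("wrist");s=r.read_state();p=np.array(s["tool_pos"]);R=Ro.from_rotvec(s["orientation"]).as_matrix()
pr=proj(W,[p+R@np.array([0,x,.023-h]) for x,h in((.021,.047),(-.012,.043))]);print("exp plug,bar",pr.round(1).tolist())
q=proj(W,[p+R@np.array([y,x,.023-.040]) for x,y in((.03,.018),(.03,-.018),(-.03,.018),(-.03,-.018))]);print("exp edges",q.round(1).tolist())
g=W["image"].mean(2);x0,y0=(pr.min(0)-45).astype(int);x1,y1=(pr.max(0)+45).astype(int)
for th in(70,80,90):
  n,l,st,k=cv2.connectedComponentsWithStats((g<th).astype(np.uint8)[y0:y1,x0:x1]);print(th,[((k[i]+[x0,y0]).round(1).tolist(),st[i].tolist()) for i in range(1,n) if 200<st[i][4]<2500])
for n in (270,300,320,):print(n,g[215:330:3,n].astype(int).tolist())
E
python3 chk.py
```

```text
exp plug,bar [[323.9, 275.6], [254.9, 272.1]]
exp edges [[342.0, 234.8], [338.9, 302.5], [217.2, 234.8], [220.4, 302.5]]
70 [([255.6, 270.0], [39, 17, 16, 53, 769]), ([364.1, 272.3], [151, 24, 8, 47, 263]), ([323.3, 271.4], [103, 33, 24, 24, 441])]
80 [([255.7, 269.6], [39, 17, 16, 53, 817]), ([364.0, 272.3], [151, 23, 8, 48, 275]), ([323.4, 271.4], [103, 32, 24, 25, 469])]
90 [([255.6, 269.8], [39, 17, 16, 53, 837]), ([364.0, 271.7], [151, 22, 8, 50, 289]), ([323.4, 271.5], [103, 32, 24, 26, 486])]
270 [103, 107, 102, 103, 102, 105, 112, 157, 163, 140, 138, 136, 136, 138, 138, 140, 137, 138, 138, 139, 139, 139, 138, 138, 140, 139, 137, 140, 165, 243, 243, 242, 241, 243, 240, 238, 81, 52, 59]
300 [104, 107, 103, 103, 103, 105, 111, 156, 161, 136, 139, 136, 136, 137, 139, 140, 136, 138, 138, 138, 138, 139, 138, 138, 139, 139, 137, 141, 156, 122, 122, 121, 121, 121, 121, 195, 80, 51, 59]
320 [115, 113, 102, 103, 102, 106, 109, 155, 165, 132, 139, 136, 136, 137, 138, 64, 53, 58, 62, 64, 63, 64, 60, 112, 138, 138, 137, 139, 165, 243, 242, 241, 240, 242, 240, 231, 77, 51, 59]
```

```bash

python3 go.py .5223 -.1978 .0315 -9
python3 -m crank '[{"tx":-0.015,"ty":0.012,"tz":0.2,"wx":0,"wy":0,"wz":0.002,"grip":0.4},{"tx":0,"ty":0,"tz":0.2,"wx":0,"wy":0,"wz":0,"grip":0.4},{"tx":0,"ty":0,"tz":0,"wx":0,"wy":0,"wz":0,"grip":0.4},{"tx":0,"ty":0,"tz":0,"wx":0,"wy":0,"wz":0,"grip":0.4},{"tx":0,"ty":0,"tz":0,"wx":0,"wy":0,"wz":0,"grip":0.4}]'
python3 go.py .5223 -.1978 .0315 -9
```

```text
t 19.88 p [ 0.5194 -0.1984  0.1268] yaw -9.09 tilt z [-0.0058  0.0015 -1.    ] F [ 0.3  0.4 -2.6] q7 0.33 w 0.0795 ff 40.0
shift [0.007 0.022 0.635] after turn [0.007 0.018 0.635] turn [-0.0038 -0.0004 -0.001 ] mm 95.4
time: 20.3
tool_pos: [0.5213, -0.2005, 0.0682]
orientation: [-2.389, -2.033, 0.005]
contact_force: [0.6, 0.1, -2.9]
grip_width: 0.0796
finger_force: 40.0
t 20.3 p [ 0.5213 -0.2005  0.0682] yaw -9.21 tilt z [-0.0049  0.0013 -1.    ] F [ 0.6  0.1 -2.9] q7 0.39 w 0.0796 ff 40.0
shift [0.019 0.005 0.244] after turn [0.019 0.003 0.244] turn [-0.0032 -0.0003 -0.0024] mm 36.8
```

```bash

python3 -m crank '[{"tx":0.019,"ty":0.004,"tz":0.05,"wx":-0.0032,"wy":0,"wz":-0.0024,"grip":0.4},{"tx":0,"ty":0,"tz":0.05,"wx":0,"wy":0,"wz":0,"grip":0.4},{"tx":0,"ty":0,"tz":0.02,"wx":0,"wy":0,"wz":0,"grip":0.4},{"tx":0,"ty":0,"tz":0,"wx":0,"wy":0,"wz":0,"grip":0.4},{"tx":0,"ty":0,"tz":0,"wx":0,"wy":0,"wz":0,"grip":0.4}]'
python3 go.py .5223 -.1978 .0315 -9
```

```text
time: 20.72
tool_pos: [0.522, -0.197, 0.049]
orientation: [-2.387, -2.041, -0.0]
contact_force: [-0.1, 0.2, -3.4]
grip_width: 0.0799
finger_force: 40.0
t 20.72 p [ 0.522 -0.197  0.049] yaw -8.93 tilt z [-7.e-04  9.e-04 -1.e+00] F [-0.1  0.2 -3.4] q7 0.4 w 0.0799 ff 40.0
shift [-0.005  0.003  0.117] after turn [-0.005  0.003  0.117] turn [-0.0006 -0.0005  0.0007] mm 17.5
```

```bash

python3 -m crank '[{"tx":-0.004,"ty":0.003,"tz":0.03,"wx":0,"wy":0,"wz":0,"grip":0.4},{"tx":0,"ty":0,"tz":0.02,"wx":0,"wy":0,"wz":0,"grip":0.4},{"tx":0,"ty":0,"tz":0,"wx":0,"wy":0,"wz":0,"grip":0.4}]'
python3 go.py .5223 -.1978 .0315 -9
python3 -m crank '[{"tx":0,"ty":0,"tz":0.02,"wx":0,"wy":0,"wz":0,"grip":0.4},{"tx":0,"ty":0,"tz":0.015,"wx":0,"wy":0,"wz":0,"grip":0.4},{"tx":0,"ty":0,"tz":0,"wx":0,"wy":0,"wz":0,"grip":0.4}]'
python3 go.py .5223 -.1978 .0315 -9
```

```text
time: 20.97
tool_pos: [0.5222, -0.1976, 0.0409]
orientation: [-2.387, -2.041, 0.0]
contact_force: [-0.8, 0.4, -2.5]
grip_width: 0.0794
finger_force: 40.0
t 20.97 p [ 0.5222 -0.1976  0.0409] yaw -8.94 tilt z [-0.0011  0.001  -1.    ] F [-0.8  0.4 -2.5] q7 0.41 w 0.0794 ff 40.0
shift [-0.001  0.001  0.063] after turn [-0.001  0.001  0.063] turn [-0.0008 -0.0005  0.0007] mm 9.4
time: 21.22
tool_pos: [0.5222, -0.1976, 0.0358]
orientation: [-2.387, -2.041, 0.0]
contact_force: [-0.2, -0.8, -2.4]
grip_width: 0.0796
finger_force: 40.0
t 21.22 p [ 0.5222 -0.1976  0.0358] yaw -8.94 tilt z [-9.e-04  1.e-03 -1.e+00] F [-0.2 -0.8 -2.4] q7 0.42 w 0.0796 ff 40.0
shift [-0.001  0.001  0.029] after turn [-0.001  0.001  0.029] turn [-0.0007 -0.0005  0.0007] mm 4.3
```

Below key height and still free, so the groove is over the rigid key.

```bash

python3 -m crank '[{"tx":0,"ty":0,"tz":0.015,"wx":0,"wy":0,"wz":0,"grip":0.4},{"tx":0,"ty":0,"tz":0.014,"wx":0,"wy":0,"wz":0,"grip":0.4},{"tx":0,"ty":0,"tz":0,"wx":0,"wy":0,"wz":0,"grip":0.4}]'
python3 go.py
python3 -m crank '[{"tx":0,"ty":0,"tz":0.008,"wx":0,"wy":0,"wz":0,"grip":0.4},{"tx":0,"ty":0,"tz":0,"wx":0,"wy":0,"wz":0,"grip":0.4}]'
python3 go.py
```

```text
time: 21.47
tool_pos: [0.5223, -0.1976, 0.0316]
orientation: [-2.387, -2.041, -0.0]
contact_force: [0.5, 0.6, -1.1]
grip_width: 0.0797
finger_force: 40.0
t 21.47 p [ 0.5223 -0.1976  0.0316] yaw -8.93 tilt z [-8.e-04  1.e-03 -1.e+00] F [ 0.5  0.6 -1.1] q7 0.42 w 0.0797 ff 40.0
time: 21.63
tool_pos: [0.5224, -0.1976, 0.0311]
orientation: [-2.387, -2.041, -0.001]
contact_force: [-3.2, 1.4, 8.1]
grip_width: 0.0796
finger_force: 40.0
t 21.63 p [ 0.5224 -0.1976  0.0311] yaw -8.95 tilt z [-4.0e-04  1.4e-03 -1.0e+00] F [-3.2  1.4  8.1] q7 0.42 w 0.0796 ff 40.0
```

```bash

python3 -m crank '[{"tx":0,"ty":0,"tz":0,"wx":0,"wy":0,"wz":0,"grip":0},{"tx":0,"ty":0,"tz":0,"wx":0,"wy":0,"wz":0,"grip":0},{"tx":0,"ty":0,"tz":0,"wx":0,"wy":0,"wz":0,"grip":0},{"tx":0,"ty":0,"tz":0,"wx":0,"wy":0,"wz":0,"grip":0}]'
python3 go.py
python3 -m crank '[{"tx":0,"ty":0,"tz":-0.1,"wx":0,"wy":0,"wz":0,"grip":0},{"tx":0,"ty":0,"tz":-0.2,"wx":0,"wy":0,"wz":0,"grip":0},{"tx":0,"ty":0,"tz":-0.25,"wx":0,"wy":0,"wz":0,"grip":0},{"tx":0,"ty":0,"tz":-0.25,"wx":0,"wy":0,"wz":0,"grip":0},{"tx":0,"ty":0,"tz":0,"wx":0,"wy":0,"wz":0,"grip":0},{"tx":0,"ty":0,"tz":0,"wx":0,"wy":0,"wz":0,"grip":0},{"tx":0,"ty":0,"tz":0,"wx":0,"wy":0,"wz":0,"grip":0}]'
python3 go.py
python3 - <<'E'
from h import *
W=r.grab_frame("wrist")
g=W["image"].mean(2)
for n,c,y in(("bar",(.5223,-.1977),-9),("round",(.5113,-.2727),171)):
  a=np.radians(y);ux=np.array([np.cos(a),np.sin(a)]);uy=np.array([-ux[1],ux[0]])
  P=lambda i,j,h:[*(np.array(c)+(i*ux+j*uy)/1e3),h+.009]
  pr=proj(W,[P(21,0,.047),P(-12,0,.043)]);print(n,"exp plug,tag",pr.round(1).tolist())
  x0,y0=(pr.min(0)-40).clip(0).astype(int);x1,y1=(pr.max(0)+40).astype(int)
  k=cv2.connectedComponentsWithStats((g<85).astype(np.uint8)[y0:y1,x0:x1]);print([((q+[x0,y0]).round(1).tolist(),s[4]) for q,s in zip(k[3][1:],k[2][1:]) if 100<s[4]<2000])
for n in("housing_round","housing_bar","tin","pliers","spanner"):
  for c in("top","scene","wrist"):
    r.grab_frame(c);print(n,c,[(round(d["conf"],2),np.round(d["position"],3).tolist()) for d in r.pinpoint(n,c)[:1]])
E
```

```text
time: 21.97
tool_pos: [0.5225, -0.1976, 0.0307]
orientation: [-2.387, -2.041, -0.0]
contact_force: [0.5, -0.8, -0.1]
grip_width: 0.0935
finger_force: 0.0
t 21.97 p [ 0.5225 -0.1976  0.0307] yaw -8.93 tilt z [-3.e-04  8.e-04 -1.e+00] F [ 0.5 -0.8 -0.1] q7 0.42 w 0.0935 ff 0.0
time: 22.55
tool_pos: [0.5224, -0.1974, 0.1505]
orientation: [-2.387, -2.041, -0.001]
contact_force: [0.0, 0.7, -0.9]
grip_width: 0.0939
finger_force: 0.0
t 22.55 p [ 0.5224 -0.1974  0.1505] yaw -8.92 tilt z [-3.0e-04  1.2e-03 -1.0e+00] F [ 0.   0.7 -0.9] q7 0.31 w 0.0939 ff 0.0
bar exp plug,tag [[305.9, 213.5], [264.8, 212.2]]
[([265.4, 210.5], np.int32(270)), ([305.9, 211.4], np.int32(153))]
round exp plug,tag [[255.9, 299.5], [294.4, 297.3]]
[([274.5, 330.3], np.int32(1956))]
housing_round top [(0.89, [0.51, -0.274, 0.005])]
housing_round scene [(0.71, [0.505, -0.273, 0.009])]
housing_round wrist [(0.88, [0.513, -0.27, 0.009])]
housing_bar top [(0.62, [0.523, -0.197, 0.01])]
housing_bar scene [(0.36, [0.517, -0.235, 0.006])]
housing_bar wrist [(0.98, [0.526, -0.197, 0.007])]
tin top [(0.69, [0.675, -0.366, 0.002])]
tin scene [(0.82, [0.676, -0.37, -0.001])]
tin wrist []
pliers top [(0.57, [0.435, -0.51, 0.001])]
pliers scene [(0.95, [0.438, -0.51, -0.002])]
pliers wrist []
spanner top [(0.63, [0.559, -0.532, -0.002])]
spanner scene [(0.62, [0.559, -0.534, 0.002])]
spanner wrist []
```

Both housings sit level at nest-floor height, the bystanders have not moved, and the gripper is clear. I hand in.

```bash
python3 -c "
from bench import r
print(r.hand_in())"
```

```text
the job is handed in; nothing more can be done
None
```

Job handed in at about 24 s: the round-tag housing is in the pass nest and the bar-tag housing in the reject nest, both flush by force and camera checks and let go, and the tin, pliers and spanner have not moved.

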